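# Pack out and wedge a gel casting stand

### The job

Get the glass cassettes in the front chamber of the gel casting stand clamped, ready for pouring: take blank filler plates from the rack and stand them one by one in the chamber, in front of the glass, until the slot that is left is too narrow for another plate. Then slide the wedge, thin edge down and sloping face to the sloping front keeper, into that slot and press it down, firmly but without forcing it, until you feel it pinch the whole stack tight. Finish still gripping the wedge and pressing it down, holding the stack clamped for a colleague to pour the seal, with the glass upright against the back wall, and do not disturb the waiting cassettes or the other things on the bench.

Things in the scene. Friction and masses are not known exactly. Their poses are not given: they have to be found in the camera images.
- caster: grey gel casting stand, 182 x 104 x 80 mm, fixed. Origin: on the worktop under the front face of the upright back wall (plane own x = 0), mid-width; own -x leads from it to the front keeper. Chamber floor z = 10 mm. Wall (x 0 to 12) and keeper: up to z = 80, above z = 30 mm 50 mm wide. Side rails at y = +-32, up to z = 28 mm, locate plates and wedge; open above. Waiting bays x 12 to 86 mm
- keeper_foot (a point): foot of the front keeper's chamber face, at the chamber floor, mid-width: 37.5 mm from the back wall. The face leans away from the back wall by 1 in 8; glass, then plates, then wedge stand between. With the right number of plates (one to three) the wedge jams with its lower edge 10 to 45 mm above the chamber floor; with one too few it drops loose to the floor
- keeper_top (a point): top edge of the front keeper's chamber face, mid-width: 70 mm above the chamber floor, 46.25 mm from the back wall's plane. The keeper's supports reach 33 mm farther out, at z under 66 mm
- rack: low aluminium rack, 120 x 80 mm, fixed, ribs up to z = 30 mm, at the wedge 48 mm; origin: on the worktop in its middle. The filler plates stand in slots at own x = 39, 12 and -15 mm, the wedge in the slot at x = -43 mm, lower edges 8 mm above the worktop, their 60 mm width along own y; open at the sides above 14 mm
- plate_1: blank white filler plate, 8 mm thick (own x), 60 mm wide (own y), 94 mm high (own z), 60 g; all three alike; top corners cut off over the top 8 mm; origin: middle of its underside. At the start it stands upright in the rack, lower edge 8 mm above the worktop
- plate_2: blank white filler plate, 8 mm thick (own x), 60 mm wide (own y), 94 mm high (own z), 60 g; all three alike; top corners cut off over the top 8 mm; origin: middle of its underside. At the start it stands upright in the rack, lower edge 8 mm above the worktop
- plate_3: blank white filler plate, 8 mm thick (own x), 60 mm wide (own y), 94 mm high (own z), 60 g; all three alike; top corners cut off over the top 8 mm; origin: middle of its underside. At the start it stands upright in the rack, lower edge 8 mm above the worktop
- wedge: white wedge, 60 mm wide (own y), 80 g: rear face upright (plane own x = 0), front face sloping out to -x by 1 in 8: 7 mm thick at the lower edge (z = 0), 17.2 mm at z = 82 mm; above that a grip block. Origin: middle of the lower rear edge. Starts in the rack, axes as the rack's, leaning up to 1 degree. With axes as the caster's its slope lies flat on the keeper
- wedge_grip (a point): grip point in the wedge's grip block (16 mm thick along x, 36 wide along y, z 82 to 120 mm), 104 mm above its lower edge, 9 mm in front of its rear face; the 60 mm wide blade begins below at z = 82 mm. Pressing down with 10 to 20 N jams it; friction 0.5 to 0.7
- pack_1: one glass gel cassette, 9 mm thick, 48 mm wide, 66 mm high, 70 g, loose, upright; origin: middle of the lower rear edge; spans own x -9 to 0, y +-24, z 0 to 66 mm. One of the three packs stands in the chamber, rear face within 1 mm of the back wall; the others wait in the bays behind; which differs
- pack_2: two glass gel cassettes taped together, 18 mm thick, 48 mm wide, 66 mm high, 140 g, loose, upright; origin: middle of the lower rear edge; spans own x -18 to 0, y +-24, z 0 to 66 mm. One of the three packs stands in the chamber, rear face within 1 mm of the back wall; the others wait in the bays behind; which differs
- pack_3: three glass gel cassettes taped together, 27 mm thick, 48 mm wide, 66 mm high, 210 g, loose, upright; origin: middle of the lower rear edge; spans own x -27 to 0, y +-24, z 0 to 66 mm. One of the three packs stands in the chamber, rear face within 1 mm of the back wall; the others wait in the bays behind; which differs
- tube_standing: bystander: 50 ml tube standing upright, 35 mm across, 115 mm high, orange cap; origin under its middle
- tub: bystander: white tub with a yellow lid, 68 mm across, 74 mm high; origin under its middle
- timer: bystander: flat white bench timer, 68 x 60 x 15 mm; origin under its middle
Things that resemble listed ones, but are neither listed nor needed, are in the scene too. Leave any pink or turquoise look-alike of the wedge alone.

How it is judged:
By the outcome, as a careful person would: the job done as asked, in the order asked, and still so for the second after the job is handed in, while the arm keeps its last pose, push and grip.
It also fails if it takes over 72 s, if anything falls off the work surface, if the arm or the gripper's body presses on something with over 40 N, if the wrist force passes 120 N, or if a joint passes its speed limit or range.

### The arm

A 6-joint arm with a two-finger parallel gripper is mounted at the origin on a cart in front of the work surface, level with it; the furniture and walls round the work are solid. World frame = base frame: x ahead of the robot, y to its left, z up, the work surface at z = 0. Lengths are in m, angles in degrees, forces in N, time in s.
With the tool pointing down it reaches from about 0.35 to 0.725 m from the base axis. Payload 6 kg.
Tool frame: the origin (TCP) lies midway between the tips of the shut fingers; the grasp point (between the pads) lies 19 mm behind it (manip.hold_point_z is the distance from the TCP to the grasp point, in m); z points along the fingers, y is the line along which they close (so a half turn about z gives the same grasp; the last joint's range is limited). The gripper opens to 85 mm and grips with 20 to 120 N. Pads are 22 mm wide; open, the fingers measure 114 mm over their backs; the gripper's body (76 mm by 85 mm) begins 54 mm behind the grasp point. The pads swing forward as they close: fully open they stand 13 mm farther back than shut.
Start: joints at [-51.755, 2.303, 4.859, 0, -92.561, -19.12], TCP at [0.197, -0.567, 0.231] pointing down, gripper open.
Joint ranges: [-146.85, 146.85], [-73.84, 115.35], [-62.03, 85.46], [-188.31, 113.3], [-161.28, -10.13], [-171.36, 171.36]. Speed limits (degrees/s): [147.25, 147.25, 172.46, 180, 180, 180].

### API

Orientations are given as [roll, pitch, yaw] about the fixed x, y, z axes, in that order (R = Rz(yaw) Ry(pitch) Rx(roll)).
In Python, from station import manip gives the robot as it stands.
- The arm moves only by the tool step_arm, never from a script. Its argument "motion" is a list that holds one entry, the list of rows, each a list of 7 numbers: the shift along the tool's x, y, z each as a share of 100 mm, from -1 to 1, then the turn, a rotation vector about the tool's x, y, z each as a share of 30 degrees, from -1 to 1, then the opening, from 0 (shut) to 1 (fully open). In form: [[[tx, ty, tz, wx, wy, wz, hand], ...]]. A call has exactly 10 rows; each row is the pose to reach, as a shift and turn from the pose commanded when the call began, along the tool's axes at that moment; what a row does not reach only later rows make up. A row lasts 1/10 s, in which the tool goes at most 50 mm and 8.59 degrees, less where a joint would pass 70% of its speed; a pose out of reach is approached as far as the arm can. A call with a number of a shift or a turn outside -1 to 1 is refused whole. A call with a gripper value outside its range is refused whole. The fingers move at their own pace and stop on an object; "force" is the grip in N (left out, the last holds). Time passes only in rows, so rows that repeat a pose let the fingers close, or fill a call up. It gives the time, the measured TCP pose, the force, the opening and the grip force at its end, in the units of the state.
- manip.read_state(): the state, without advancing time (a new reading comes with each control period).
- manip.get_image(name): name is "scene" or "top"; returns the picture (420x560x3 uint8, red, green, blue); there is no depth.
- manip.camera_info(name): a dict with "camera_matrix" (3x3 intrinsics, pixels), "pose" (4x4, takes a point from camera to world coordinates). Camera axes: x right, y down, z forward; pixel columns grow to the right and rows downward; lengths in m; the calibration is good to about 2 mm. A picture is of the moment at which its call begins. camera_info takes no time and is no camera call.
- manip.job_done(): hands the job in; it is judged then, once.
The state is a dict: "time_s": time; "joints": joint angles; "qd": joint speeds; "tau": joint torques, N m; "ee_pos": TCP position; "tcp_rot": TCP orientation; "contact_force": force on the tool from outside, world axes, zero at the start; "wrist_torque": the same for the moment, N m; "finger_gap": finger opening in m; "gripper_force": force on a finger pad.
Only numpy, scipy, OpenCV 4.12 (cv2) and the standard library are available. Lean on these libraries where they do the work, as an engineer would, in place of code of your own. Each camera call takes 0.05 s, during which the arm holds its last target. There are 200 camera calls.

## Working session

There is one attempt and no reset: what is moved stays moved. The work goes in short steps, Python scripts to look and compute and a tool call to move; the robot and the scene stay as the last step left them, time stands still between calls to the robot, and variables do not carry over. Pictures are saved under pics/ and viewed, at most 10 in all, crops included, and the job is handed in when it is done.

Besides the shell and the picture viewer there is one more tool, called after ">>>" as name(argument=value, ...), one argument or row to a line, values as JSON. step_arm: Moves the arm, as the interface text tells. Its arguments: {"type":"object","properties":{"motion":{"type":"array","items":{"type":"array","items":{"type":"array","items":{"type":"number","minimum":-1,"maximum":1}}}},"force":{"type":"number"}},"required":["motion"]}

```bash
mkdir -p pics; python3 - <<'E'
from station import manip
import cv2, numpy as np
np.set_printoptions(suppress=True,precision=4)
for n in("scene","top"):
    im=manip.get_image(n); cv2.imwrite(f"pics/{n}0.png",im[:,:,::-1]); c=manip.camera_info(n); print(n,c["camera_matrix"],c["pose"])
print(manip.read_state(), manip.hold_point_z)
E
```

```text
scene [[512.3128   0.     285.3625]
 [  0.     512.3128 206.8092]
 [  0.       0.       1.    ]] [[-0.6256 -0.3119  0.7151 -0.378 ]
 [-0.7799  0.271  -0.5641  1.0005]
 [-0.0178 -0.9106 -0.4128  0.5932]
 [ 0.      0.      0.      1.    ]]
top [[422.5531   0.     277.0257]
 [  0.     422.5531 207.8906]
 [  0.       0.       1.    ]] [[-0.0573 -0.9762  0.2094  0.2679]
 [-0.9984  0.0564 -0.01    0.3232]
 [-0.002  -0.2096 -0.9778  1.2982]
 [ 0.      0.      0.      1.    ]]
{'time_s': 0.1, 'joints': array([-51.7553,   2.3359,   4.8079,  -0.0239, -92.5606, -19.1206]), 'qd': array([ 0.0501, -0.087 ,  0.1471,  0.0633, -0.0819, -0.0273]), 'tau': array([ -0.0036, -36.9343,  34.8287,   6.9518,  -0.0045,  -0.    ]), 'ee_pos': array([ 0.1966, -0.5666,  0.2304]), 'tcp_rot': array([ 179.9085,   -0.0065, -160.8748]), 'contact_force': array([ 0.2181, -0.2471,  0.4594]), 'wrist_torque': array([-0.0048,  0.0126,  0.0024]), 'gripper_force': 0.0, 'finger_gap': 0.08548268208870806} 0.0187
```

View pics/scene0.png

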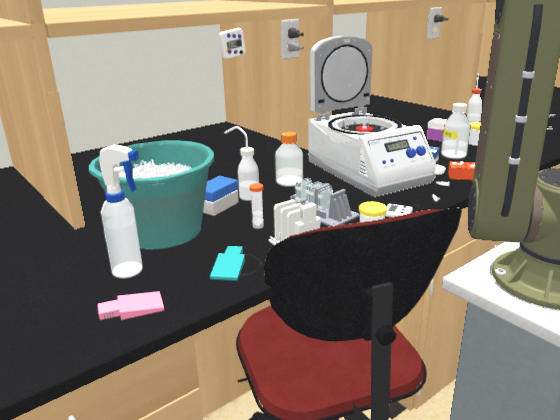

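View pics/top0.png

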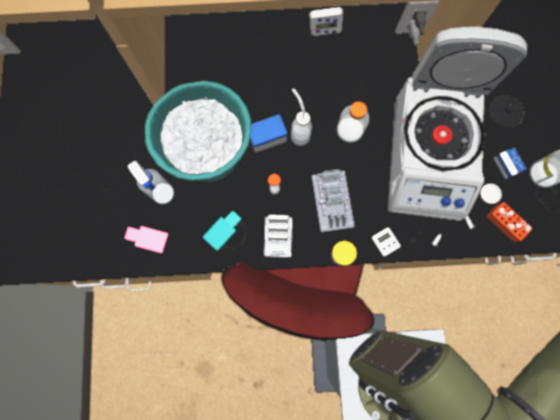

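The rack (white, top px ~(278,236)) and the caster (grey, top px ~(333,200)) are close together. Next to them are the orange-capped tube (275,183), the yellow-lidded tub (344,252) and the timer (386,241). I'll zoom in.

```bash
python3 - <<'E'
import cv2, numpy as np
a=cv2.imread("pics/scene0.png")[165:265,240:380]; b=cv2.imread("pics/top0.png")[155:275,250:410]
cv2.imwrite("pics/cs.png",cv2.resize(a,None,fx=5.6,fy=5.6,interpolation=cv2.INTER_CUBIC))
cv2.imwrite("pics/ct.png",cv2.resize(b,None,fx=5,fy=5,interpolation=cv2.INTER_CUBIC))
E
```

```text
(no output)
```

View pics/cs.png

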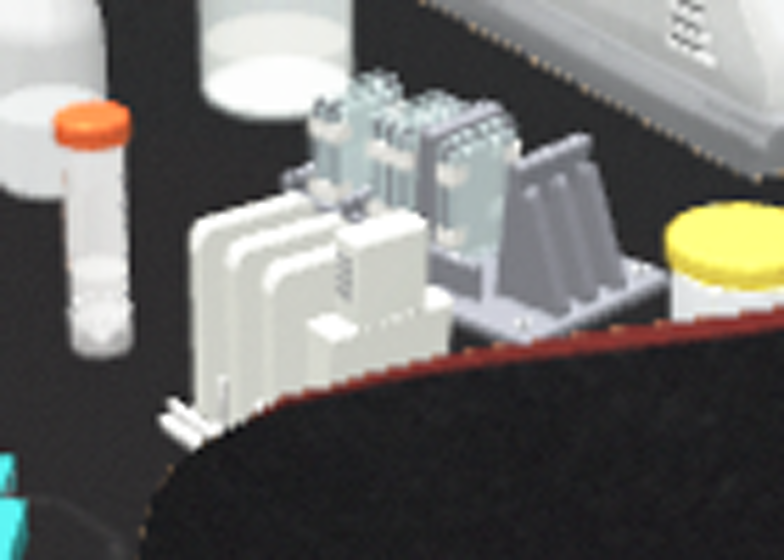

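View pics/ct.png

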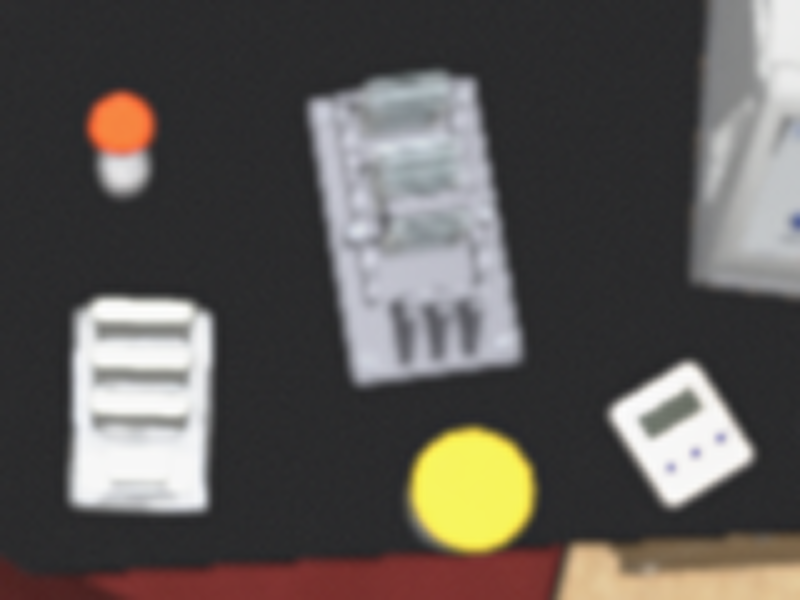

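The crops show the rack's plates as three bands at crop px (145,312/352/402), with the wedge at the bottom (140,490). The caster's chamber is between the wall at about (420,205) and the keeper at about (430,290), and its waiting bays are toward the top. I'll write the helpers and take a contrast-stretched close-up for edge picking.

```bash
cat > h.py <<'E'
import numpy as np, cv2
from station import manip
from scipy.spatial.transform import Rotation as R
np.set_printoptions(suppress=True,precision=4)
def ray(n,uv):
    c=manip.camera_info(n);K=c["camera_matrix"];P=np.array(c["pose"])
    d=P[:3,:3]@np.linalg.inv(K)@np.array([uv[0],uv[1],1.]);return P[:3,3],d
def onz(n,uv,z):
    o,d=ray(n,uv);return o+d*(z-o[2])/d[2]
def proj(n,p):
    c=manip.camera_info(n);K=c["camera_matrix"];P=np.array(c["pose"])
    q=K@(P[:3,:3].T@(np.asarray(p)-P[:3,3]));return q[:2]/q[2]
def crop(im,x0,y0,x1,y1,f,lo=0,hi=255):
    c=np.clip((im[y0:y1,x0:x1].astype(float)-lo)*255/(hi-lo),0,255).astype(np.uint8)
    c=cv2.resize(c,None,fx=f,fy=f,interpolation=cv2.INTER_CUBIC)
    for i in range(x0,x1):
        if i%10==0: c[:6,int((i-x0+.5)*f)]=(0,0,255); c[-6:,int((i-x0+.5)*f)]=(0,0,255)
    for j in range(y0,y1):
        if j%10==0: c[int((j-y0+.5)*f),:6]=(0,0,255); c[int((j-y0+.5)*f),-6:]=(0,0,255)
    return c
E
python3 - <<'E'
from h import *
t=cv2.imread("pics/top0.png"); s=cv2.imread("pics/scene0.png")
A=crop(t,262,210,298,262,8,120,255);B=crop(t,308,162,360,236,8,60,220)
C=np.zeros((592,760,3),np.uint8);C[:A.shape[0],:A.shape[1]]=A;C[:B.shape[0],300:300+B.shape[1]]=B
cv2.imwrite("pics/c1.png",C)
hsv=cv2.cvtColor(t,cv2.COLOR_BGR2HSV)
g=cv2.cvtColor(t,cv2.COLOR_BGR2GRAY)
for nm,(x0,y0,x1,y1) in dict(rack=(255,205,300,265),caster=(308,160,360,240)).items():
    f=8;c=cv2.resize(g[y0:y1,x0:x1],None,fx=f,fy=f,interpolation=cv2.INTER_CUBIC)
    m=(c>100).astype(np.uint8); cs,_=cv2.findContours(m,0,2); k=max(cs,key=cv2.contourArea)
    r=cv2.minAreaRect(k); b=(cv2.boxPoints(r)+.5)/f-.5+[x0,y0]; print(nm,b.tolist())
    for z in(0,.01,.03): print(z,[onz("top",p,z)[:2].round(4).tolist() for p in b])
for nm,z,lo,hi in(("tube",.115,(5,150,150),(15,255,255)),("tub",.074,(25,120,150),(35,255,255))):
    m=cv2.inRange(hsv,lo,hi); m[:, :250]=0;m[:,:]*=1; n,l,st,ce=cv2.connectedComponentsWithStats(m)
    for i in range(1,n):
        if st[i,4]>40: print(nm,ce[i],st[i,4],onz("top",ce[i],z))
E
```

```text
rack [[262.5850763320923, 256.5425720214844], [264.13557529449463, 213.32240962982178], [292.7730484008789, 214.34976196289062], [291.22254943847656, 257.5699234008789]]
0 [[0.3962, 0.3629], [0.5309, 0.3513], [0.5224, 0.2619], [0.388, 0.2754]]
0.01 [[0.3952, 0.3626], [0.5289, 0.351], [0.5205, 0.2624], [0.3871, 0.2758]]
0.03 [[0.3932, 0.362], [0.5248, 0.3506], [0.5166, 0.2633], [0.3852, 0.2765]]
caster [[310.1469626426697, 172.6942596435547], [344.7888488769531, 166.9206085205078], [354.7956123352051, 226.96114349365234], [320.15372467041016, 232.73479461669922]]
0 [[0.6548, 0.1976], [0.6676, 0.0852], [0.4714, 0.0719], [0.4595, 0.1809]]
0.01 [[0.6518, 0.1985], [0.6645, 0.0871], [0.4698, 0.0738], [0.4581, 0.182]]
0.03 [[0.6458, 0.2005], [0.6583, 0.0907], [0.4667, 0.0777], [0.4551, 0.1842]]
tube [358.7984 109.2868] 129 [0.8105 0.0477 0.115 ]
tube [273.843  179.1901] 121 [0.607  0.3155 0.115 ]
tube [509.9226 221.1423] 478 [ 0.4447 -0.3473  0.115 ]
tub [343.9851 252.5319] 470 [0.3869 0.1246 0.074 ]
```

View pics/c1.png

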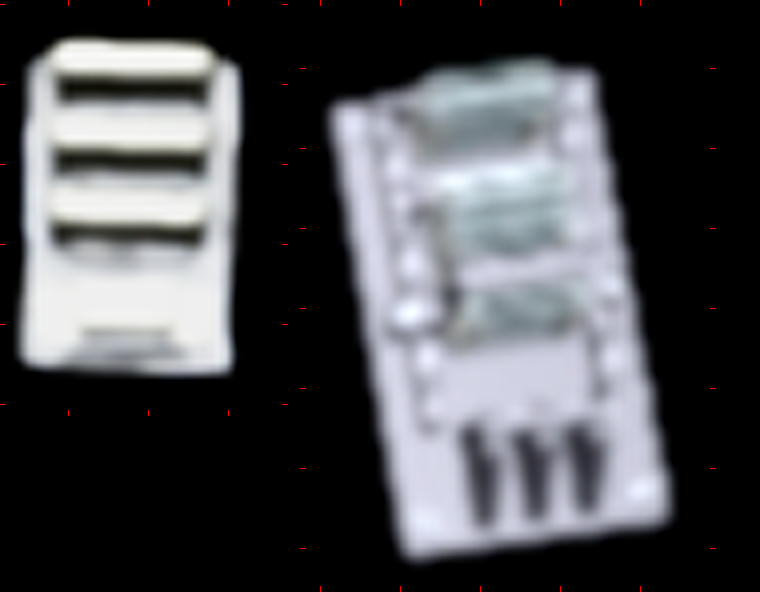

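The plate tops (about px (278,217), (278,226), (278,236)) and the caster outline are clear. Next I need a scene-view close-up for the pack count and the wall and keeper edges, plus line fits.

```bash
python3 - <<'E'
from h import *
t=cv2.imread("pics/top0.png"); s=cv2.imread("pics/scene0.png")
A=crop(s,290,174,360,228,11,60,230); cv2.imwrite("pics/c2.png",A)
g=cv2.cvtColor(t,cv2.COLOR_BGR2GRAY).astype(float)
def cross(v,th,first=True):
    idx=np.arange(len(v)); 
    if first:
        i=np.where(v>th)[0][0]; return i-1+(th-v[i-1])/(v[i]-v[i-1])
    i=np.where(v>th)[0][-1]; return i+(v[i]-th)/(v[i]-v[i+1])
def fitrows(rows,x0,x1,th,first):
    p=np.array([[x0+cross(g[r,x0:x1],th,first),r] for r in rows]); k=np.polyfit(p[:,1],p[:,0],1); res=p[:,0]-np.polyval(k,p[:,1]); return k,res.std(),p
for nm,rows,x0,x1,zs in(("caster",range(182,224),304,362,(0,.01,.028)),("rack",range(222,252),255,300,(0,.01,.014,.03))):
    L,ls,_=fitrows(rows,x0,x1,110,True);Rr,rs,_=fitrows(rows,x0,x1,110,False);print(nm,L,ls,Rr,rs)
    a,b=rows[0],rows[-1]
    for z in zs:
        l=[onz("top",(np.polyval(L,y),y),z)[:2] for y in(a,b)];r=[onz("top",(np.polyval(Rr,y),y),z)[:2] for y in(a,b)]
        dl=l[0]-l[1];dr=r[0]-r[1]; yl,yr=[np.degrees(np.arctan2(d[1],d[0])) for d in(dl,dr)]
        n=np.array([-dl[1],dl[0]])/np.hypot(*dl)
        print(z,"yaws",yl,yr,"width",n@(l[0]-r[0]),n@(l[1]-r[1]),"mid far/near",(l[0]+r[0])/2,(l[1]+r[1])/2)
# front / back edges by columns
def fitcols(cols,y0,y1,th,first):
    p=np.array([[c,y0+cross(g[y0:y1,c],th,first)] for c in cols]);k=np.polyfit(p[:,0],p[:,1],1);return k,(p[:,1]-np.polyval(k,p[:,0])).std()
for nm,cols,y0,y1,f in(("caster front",range(323,352),215,245,False),("rack front",range(266,289),240,264,False)):
    k,sd=fitcols(cols,y0,y1,110,f);print(nm,k,sd)
    for z in(0,.01):
        q=[onz("top",(c,np.polyval(k,c)),z)[:2] for c in(cols[0],cols[-1])];d=q[0]-q[1];print(z,q,"yaw",np.degrees(np.arctan2(-d[0],d[1])))
# plate-top column profiles
for c in(272,278,284): print(c,g[212:248,c].astype(int).tolist())
E
```

```text
caster [  0.1636 282.302 ] 0.07496786142079603 [  0.1799 313.627 ] 0.12876527217385103
0 yaws 4.714420265549975 4.639134464334878 width 0.10803219709744363 0.10785648320801973 mid far/near [0.6205 0.1392] [0.4872 0.1283]
0.01 yaws 4.71442026554997 4.639134464334888 width 0.10720001448838055 0.10702565414027937 mid far/near [0.6178 0.1406] [0.4855 0.1298]
0.028 yaws 4.714420265549968 4.639134464334883 width 0.10570208579206714 0.10553016181834672 mid far/near [0.6129 0.1432] [0.4825 0.1325]
rack [ -0.0214 268.731 ] 0.16301652897293825 [ -0.049  303.3027] 0.07231341362416681
0 yaws -4.118434668263054 -6.479453687250876 width 0.08874696332538863 0.08501131150761133 mid far/near [0.5008 0.3088] [0.4106 0.3172]
0.01 yaws -4.118434668263061 -6.4794536872508735 width 0.08806333676339317 0.0843564610379272 mid far/near [0.499  0.3089] [0.4095 0.3172]
0.014 yaws -4.118434668263016 -6.479453687250854 width 0.08778988613859502 0.08409452085005352 mid far/near [0.4983 0.309 ] [0.409  0.3173]
0.03 yaws -4.118434668263034 -6.4794536872508655 width 0.08669608363940225 0.08304676009855884 mid far/near [0.4954 0.3092] [0.4073 0.3173]Traceback (most recent call last):
  File "<stdin>", line 24, in <module>
  File "<stdin>", line 22, in fitcols
  File "<stdin>", line 9, in cross
IndexError: index 30 is out of bounds for axis 0 with size 30
```

View pics/c2.png

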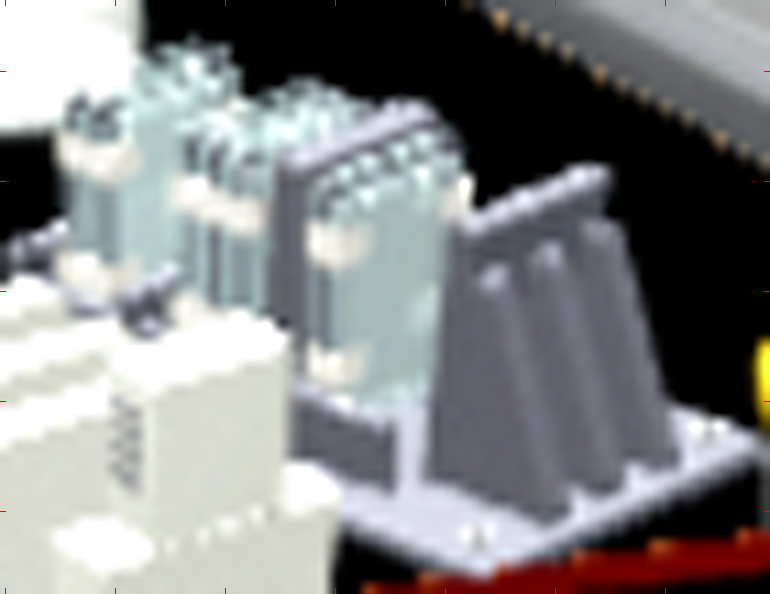

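The chamber's cassette side is about 3 px wide, which is about 9 mm. The waiting packs look like about 18 and 27 mm. So pack_1 is in the chamber and three plates are needed. The wall-top corner is at crop (306,172) and the keeper-top corner at (461,220).

```bash
python3 - <<'E'
from h import *
t=cv2.imread("pics/top0.png"); s=cv2.imread("pics/scene0.png")
g=cv2.cvtColor(t,cv2.COLOR_BGR2GRAY).astype(float)
cp=lambda X,Y:((X+.5)/11-.5+290,(Y+.5)/11-.5+174)
for n,q,z in(("wall front +y",(306,172),.08),("wall rear +y",(283,152),.08),("wall far end",(435,115),.08),("keeper top chamber +y",(461,218),.08),("keeper far",(590,163),.08),("keep foot z30?",(428,470),.01),("pack1 front +y top",(338,205),.076),("base corner front",(488,572),.01)):
    print(n,onz("scene",cp(*q),z))
# rail check
for c in(268,270,272,275,278,281,284,286,288): print(c,g[211:246,c].astype(int).tolist())
for r in(216,217,218,225,226,235,236): print("row",r,g[r,262:298].astype(int).tolist())
print("front rack",[g[250:262,c].astype(int).tolist() for c in(270,278,286)])
print("front cast",[g[222:240,c].astype(int).tolist() for c in(325,335,345)])
print("wall col",[g[164:222,c].astype(int).tolist() for c in(328,334)])
E
```

```text
wall front +y [0.543 0.166 0.08 ]
wall rear +y [0.556  0.1618 0.08  ]
wall far end [0.5494 0.1181 0.08  ]
keeper top chamber +y [0.4984 0.1577 0.08  ]
keeper far [0.5027 0.1115 0.08  ]
keep foot z30? [0.5102 0.1555 0.01  ]
pack1 front +y top [0.53   0.1675 0.076 ]
base corner front [0.4611 0.1826 0.01  ]
268 [42, 42, 46, 79, 138, 197, 225, 221, 210, 210, 217, 223, 232, 240, 242, 240, 229, 208, 195, 197, 204, 219, 234, 241, 241, 232, 208, 183, 183, 203, 225, 237, 241, 243, 245]
270 [42, 42, 59, 131, 223, 249, 249, 236, 176, 137, 136, 165, 217, 242, 247, 248, 242, 193, 142, 140, 169, 212, 238, 247, 248, 246, 213, 151, 145, 176, 205, 224, 236, 241, 243]
272 [43, 42, 62, 138, 230, 249, 249, 241, 179, 134, 136, 174, 225, 243, 247, 248, 244, 194, 143, 144, 180, 212, 231, 246, 248, 247, 222, 160, 159, 201, 218, 220, 232, 242, 246]
275 [42, 42, 56, 125, 220, 249, 249, 241, 182, 135, 135, 173, 223, 238, 246, 248, 244, 197, 143, 141, 185, 224, 235, 245, 248, 248, 228, 165, 152, 189, 212, 216, 225, 238, 247]
278 [43, 42, 50, 107, 202, 248, 249, 243, 194, 141, 134, 175, 225, 237, 246, 248, 246, 
[... 2384 characters left out ...]
, 49, 41, 42, 43, 43, 43, 41, 43, 42], [136, 144, 151, 159, 169, 159, 120, 73, 45, 42, 42, 42, 43, 43, 43, 42, 43, 56]]
wall col [[43, 43, 43, 43, 42, 55, 95, 136, 161, 180, 180, 162, 151, 146, 140, 141, 149, 163, 180, 200, 214, 206, 194, 185, 173, 171, 174, 168, 166, 165, 163, 173, 180, 167, 149, 151, 160, 163, 165, 156, 150, 157, 174, 188, 194, 195, 195, 195, 195, 191, 175, 146, 126, 127, 138, 149, 156, 160], [43, 44, 42, 41, 51, 95, 138, 160, 175, 181, 166, 151, 142, 136, 136, 143, 156, 175, 199, 215, 207, 193, 184, 168, 164, 172, 167, 156, 145, 145, 168, 187, 186, 173, 168, 159, 151, 144, 140, 146, 158, 174, 187, 193, 193, 193, 194, 194, 195, 197, 189, 168, 144, 139, 147, 152, 156, 163]]
```

```bash
python3 - <<'E'
from h import *
def own(p,o,yaw):
    return R.from_euler('z',-yaw,degrees=True).apply(np.asarray(p)-o)
q=[onz("top",u,0.0) for u in((325,230.65),(335,229.3),(345,227.9))]
d=q[0]-q[2];print("front edge",q,"yaw",np.degrees(np.arctan2(-d[0],d[1])))
print("wall top front",onz("top",(334,197.4),.08),onz("top",(328,198.2),.08),"pack foot",onz("top",(334,204.9),.01),onz("top",(328,206),.01))
print("cast back",onz("top",(328,169.9),.076),)
# plate tops z=.102, rear edges of plate far
for u in((272,214.05),(278,214.35),(284,214.5)): print("far plate rear edge",onz("top",u,.102))
for n,a in(("p1",[(272,219.2),(278,219.3),(284,219.3)]),("p2",[(272,228.2),(278,228.6),(284,228.6)]),("p3",[(272,237.5),(278,237.5),(284,237.6)])):
    print(n,"front edge",[onz("top",u,.102)[:2].round(4).tolist() for u in a])
for r,l,rr in((216,267.4,288.2),(217,266.5,288.5)): print("ends",onz("top",(l,r),.1),onz("top",(rr,r),.1))
print("rack front",[onz("top",u,0)[:2] for u in((270,256.2),(278,256.6),(286,256.9))])
E
sed -n 1,3p h.py >/dev/null
```

```text
front edge [array([0.4652, 0.1653, 0.    ]), array([0.4676, 0.134 , 0.    ]), array([0.4702, 0.1026, 0.    ])] yaw 4.590143220287534
wall top front [0.5508 0.1404 0.08  ] [0.5494 0.1583 0.08  ] pack foot [0.5431 0.1319 0.01  ] [0.5406 0.1509 0.01  ]
cast back [0.6378 0.1505 0.076 ]
far plate rear edge [0.5068 0.3265 0.102 ]
far plate rear edge [0.5049 0.3093 0.102 ]
far plate rear edge [0.5035 0.292  0.102 ]
p1 front edge [[0.4917, 0.3273], [0.4904, 0.3101], [0.4894, 0.2929]]
p2 front edge [[0.4655, 0.3288], [0.4634, 0.3117], [0.4624, 0.2945]]
p3 front edge [[0.4387, 0.3302], [0.4377, 0.3131], [0.4364, 0.2961]]
ends [0.5022 0.3401 0.1   ] [0.4988 0.2801 0.1   ]
ends [0.4994 0.3428 0.1   ] [0.4958 0.2794 0.1   ]
rack front [array([0.3959, 0.3401]), array([0.3933, 0.3157]), array([0.3909, 0.2913])]
```

```bash
python3 - <<'E'
from h import *
for z in(0,.014,.03): print("rack rear edge",z,onz("top",(265,217.6),z)[:2],onz("top",(290,216.9),z)[:2],"front",onz("top",(278,256.6),z)[:2])
s=cv2.imread("pics/scene0.png");x0,y0,f=262,174,8
A=crop(s,x0,y0,360,246,f,60,240)
def T(o,yaw): return lambda p:R.from_euler('z',yaw,degrees=True).apply(np.array(p)/1000.)+o
c=T(np.array([.5513,.1343,0]),4.65); r=T(np.array([.4617,.3135,0]),-5.2)
pts=[(c(p),(0,255,0)) for p in((0,25,80),(0,-25,80),(12,25,80),(-46.25,25,80),(-46.25,-25,80),(-37.5,25,30),(-84,52,10),(-84,-52,10))]
pts+=[(r(p),(0,0,255)) for x in(39,12,-15) for p in((x-4,30,94),(x-4,22,102),(x-4,-22,102))]
w=lambda p:r((p[0]-43,p[1],p[2]+8))
pts+=[(w(p),(255,0,255)) for p in((-17,18,120),(-1,18,120),(-17,-18,120),(-17.2,30,82),(-17.2,-30,82),(-17.2,18,82))]
for p,col in pts:
    u=(proj("scene",p)-[x0,y0]+.5)*f; cv2.drawMarker(A,tuple(int(v) for v in u),col,cv2.MARKER_CROSS,9,1)
cv2.imwrite("pics/c3.png",A)
E
```

```text
rack rear edge 0 [0.5171 0.3493] [0.5148 0.2711] front [0.3933 0.3157]
rack rear edge 0.014 [0.5144 0.349 ] [0.5122 0.2716] front [0.3919 0.3158]
rack rear edge 0.03 [0.5114 0.3486] [0.5091 0.2723] front [0.3904 0.3159]
```

View pics/c3.png

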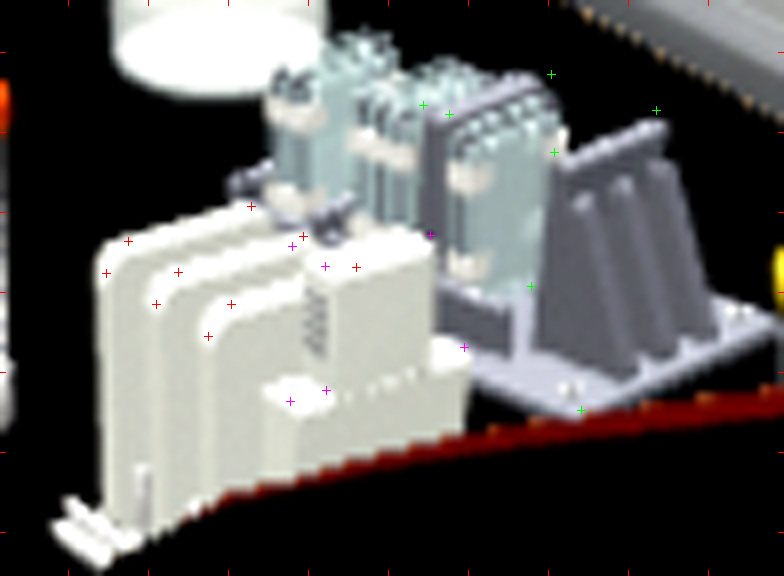

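The overlay matches to about 1 px, with a uniform vertical offset consistent with the stated calibration. So I take the caster at (0.5513, 0.1343), yaw 4.65°, and the rack at (0.4617, 0.3135), yaw −5.2°. I'll check the chair and centrifuge clearance, then compute the transit.

```bash
cat >> h.py <<'E'
def tri(a,b):
    (o1,d1),(o2,d2)=ray("top",a),ray("scene",b)
    A=np.c_[d1,-d2];k=np.linalg.lstsq(A,o2-o1,rcond=None)[0];p,q=o1+k[0]*d1,o2+k[1]*d2
    return (p+q)/2,np.linalg.norm(p-q)
C=(np.array([.5513,.1343,0]),4.65);K=(np.array([.4617,.3135,0]),-5.2)
def W(f,p): return R.from_euler('z',f[1],degrees=True).apply(np.array(p)/1000.)+f[0]
def go(xyz,yaw,pitchroll=(180,0)):
    "shift (mm) in current tool axes and rotvec (deg) to reach TCP xyz, tool yaw"
    s=manip.read_state();R0=R.from_euler('xyz',s["tcp_rot"],degrees=True);R1=R.from_euler('xyz',[180,0,yaw],degrees=True)
    print("t",s["time_s"],"pos",s["ee_pos"],"rot",s["tcp_rot"],"F",s["contact_force"],"gap",s["finger_gap"])
    print("target",np.round(xyz,4),"shift mm",R0.inv().apply(np.asarray(xyz)-s["ee_pos"])*1000,"turn",(R0.inv()*R1).as_rotvec(degrees=True))
E
python3 - <<'E'
from h import *
print(tri((372,322),(455,212)),tri((222,275),(268,255)))
print("centrifuge front low corners",onz("top",(392,210),.05),onz("top",(470,218),.05),"lid",tri((420,88),(312,45)))
p=W(K,(39,0,8)); print("p1",p)
go(p+[0,0,.16],-185.2)
E
```

```text
(array([0.192 , 0.0723, 0.1092]), np.float64(0.002803805981362344)) (array([0.3423, 0.4782, 0.0856]), np.float64(0.0006765146895843766))
centrifuge front low corners [ 0.5087 -0.0354  0.05  ] [ 0.4708 -0.2663  0.05  ] lid (array([ 0.7344, -0.0122,  0.4102]), np.float64(0.04431525451681227))
p1 [0.5005 0.31   0.008 ]
t 0.1 pos [ 0.1966 -0.5666  0.2304] rot [ 179.9085   -0.0065 -160.8748] F [ 0.2181 -0.2471  0.4594] gap 0.08548268208870806
target [0.5005 0.31   0.168 ] shift mm [-574.3963  728.4727   63.468 ] turn [ 0.0888 -0.0258 24.3251]
```

>>> step_arm(
  motion=[
    [[-0.04,0.05,0,0,0,0,1],[-0.11,0.14,0,0,0,0,1],[-0.18,0.23,0,0,0,0,1],[-0.26,0.33,0,0,0,0,1],[-0.34,0.43,0,0,0,0,1],[-0.42,0.53,0,0,0,0,1],[-0.5,0.63,0,0,0,0,1],[-0.58,0.73,0,0,0,0,1],[-0.66,0.83,0,0,0,0,1],[-0.74,0.93,0,0,0,0,1]],
  ],
)

```text
time_s: 1.1
ee_pos: [0.2364, -0.4537, 0.2313]
tcp_rot: [180.0, 0.0, -160.9]
contact_force: [-0.2, -0.3, 0.1]
finger_gap: 0.0854
gripper_force: 0.0
```

>>> step_arm(
  motion=[
    [[-0.08,0.1,0,0,0,0,1],[-0.16,0.2,0,0,0,0,1],[-0.24,0.3,0,0,0,0,1],[-0.32,0.4,0,0,0,0,1],[-0.4,0.5,0,0,0,0,1],[-0.48,0.6,0,0,0,0,1],[-0.56,0.7,0,0,0,0,1],[-0.64,0.8,0,0,0,0,1],[-0.72,0.9,0,0,0,0,1],[-0.79,1,0,0,0,0,1]],
  ],
)

```text
time_s: 2.1
ee_pos: [0.2782, -0.3334, 0.2313]
tcp_rot: [180.0, 0.0, -160.9]
contact_force: [-0.1, 0.7, 0.7]
finger_gap: 0.0855
gripper_force: 0.0
```

>>> step_arm(
  motion=[
    [[-0.08,0.1,0,0,0,0,1],[-0.16,0.2,0,0,0,0,1],[-0.24,0.3,0,0,0,0,1],[-0.32,0.4,0,0,0,0,1],[-0.4,0.5,0,0,0,0,1],[-0.48,0.6,0,0,0,0,1],[-0.56,0.7,0,0,0,0,1],[-0.64,0.8,0,0,0,0,1],[-0.72,0.9,0,0,0,0,1],[-0.79,1,0,0,0,0,1]],
  ],
)

```text
time_s: 3.1
ee_pos: [0.3199, -0.2131, 0.2313]
tcp_rot: [180.0, 0.0, -160.9]
contact_force: [-0.3, 0.8, -0.4]
finger_gap: 0.0854
gripper_force: 0.0
```

>>> step_arm(
  motion=[
    [[-0.08,0.1,0,0,0,0,1],[-0.16,0.2,0,0,0,0,1],[-0.24,0.3,0,0,0,0,1],[-0.32,0.4,0,0,0,0,1],[-0.4,0.5,0,0,0,0,1],[-0.48,0.6,0,0,0,0,1],[-0.56,0.7,0,0,0,0,1],[-0.64,0.8,0,0,0,0,1],[-0.72,0.9,0,0,0,0,1],[-0.79,1,0,0,0,0,1]],
  ],
)

```text
time_s: 4.1
ee_pos: [0.3616, -0.0927, 0.2313]
tcp_rot: [180.0, 0.0, -160.9]
contact_force: [0.3, 0.5, -0.2]
finger_gap: 0.0852
gripper_force: 0.0
```

>>> step_arm(
  motion=[
    [[-0.08,0.1,0,0,0,0,1],[-0.16,0.2,0,0,0,0,1],[-0.24,0.3,0,0,0,0,1],[-0.32,0.4,0,0,0,0,1],[-0.4,0.5,0,0,0,0,1],[-0.48,0.6,0,0,0,0,1],[-0.56,0.7,0,0,0,0,1],[-0.64,0.8,0,0,0,0,1],[-0.72,0.9,0,0,0,0,1],[-0.79,1,0,0,0,0,1]],
  ],
)

```text
time_s: 5.1
ee_pos: [0.4039, 0.0277, 0.2312]
tcp_rot: [180.0, -0.0, -160.9]
contact_force: [-0.2, 0.3, 0.9]
finger_gap: 0.0856
gripper_force: 0.0
```

>>> step_arm(
  motion=[
    [[-0.08,0.1,0,0,0,0.04,1],[-0.16,0.2,0,0,0,0.12,1],[-0.24,0.3,0,0,0,0.2,1],[-0.32,0.4,0,0,0,0.3,1],[-0.4,0.5,0,0,0,0.4,1],[-0.48,0.6,0,0,0,0.5,1],[-0.56,0.7,0,0,0,0.6,1],[-0.64,0.8,0,0,0,0.7,1],[-0.72,0.9,0,0,0,0.76,1],[-0.79,1,0,0,0,0.81,1]],
  ],
)

```text
time_s: 6.1
ee_pos: [0.4456, 0.1481, 0.2311]
tcp_rot: [-180.0, -0.0, 174.8]
contact_force: [-0.7, 0.1, -0.9]
finger_gap: 0.0849
gripper_force: 0.0
```

```bash
python3 - <<'E'
from h import *
go(W(K,(39,0,8))+[0,0,.16],174.8); print(manip.read_state()["joints"])
E
```

```text
t 6.1 pos [0.4456 0.1481 0.2311] rot [-179.9861   -0.0185  174.7507] F [-0.6865  0.129  -0.9126] gap 0.08486719226328816
target [0.5005 0.31   0.168 ] shift mm [-39.8912 166.1875  63.0429] turn [-0.0139 -0.0185 -0.0493]
[  43.1198  -17.9148  -13.3899   -0.0046  -94.5476 -138.3695]
```

>>> step_arm(
  motion=[
    [[-0.04,0.1,0.02,0,0,0,1],[-0.08,0.2,0.05,0,0,0,1],[-0.12,0.3,0.1,0,0,0,1],[-0.16,0.4,0.15,0,0,0,1],[-0.2,0.5,0.2,0,0,0,1],[-0.24,0.6,0.25,0,0,0,1],[-0.28,0.7,0.3,0,0,0,1],[-0.32,0.8,0.34,0,0,0,1],[-0.36,0.9,0.38,0,0,0,1],[-0.4,1,0.4,0,0,0,1]],
  ],
)

```text
time_s: 7.1
ee_pos: [0.4946, 0.2438, 0.1908]
tcp_rot: [-180.0, -0.0, 174.8]
contact_force: [0.2, -1.5, -0.0]
finger_gap: 0.0854
gripper_force: 0.0
```

>>> step_arm(
  motion=[
    [[0,0.1,0.02,0,0,0,1],[0,0.2,0.06,0,0,0,1],[0,0.3,0.12,0,0,0,1],[0,0.4,0.18,0,0,0,1],[0,0.5,0.24,0,0,0,1],[0,0.58,0.3,0,0,0,1],[0,0.64,0.36,0,0,0,1],[0,0.66,0.42,0,0,0,1],[0,0.66,0.48,0,0,0,1],[0,0.66,0.51,0,0,0,1]],
  ],
)

```text
time_s: 8.1
ee_pos: [0.5, 0.3084, 0.1395]
tcp_rot: [-180.0, -0.0, 174.8]
contact_force: [0.2, -0.2, -0.7]
finger_gap: 0.0853
gripper_force: 0.0
```

```bash
python3 - <<'E'
from h import *
go(W(K,(39,0,8))+[0,0,.04],174.8)
t=manip.get_image("top")[:,:,::-1]; s=manip.get_image("scene")[:,:,::-1]
A=crop(s,240,130,340,240,5,0,255);B=crop(t,235,160,320,270,5,0,255)
D=np.zeros((550,930,3),np.uint8);D[:A.shape[0],:A.shape[1]]=A;D[:B.shape[0],505:505+B.shape[1]]=B
cv2.imwrite("pics/d1.png",cv2.resize(D,(799,473)))
E
```

```text
t 8.1 pos [0.5    0.3084 0.1395] rot [-179.9675   -0.0408  174.813 ] F [ 0.2108 -0.219  -0.7313] gap 0.08533636093206612
target [0.5005 0.31   0.048 ] shift mm [-0.4365  1.6152 91.4678] turn [-0.0325 -0.0408  0.013 ]
```

View pics/d1.png

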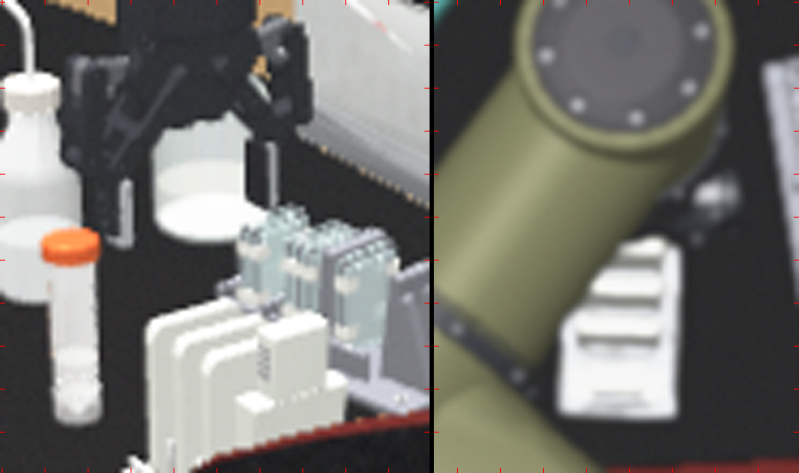

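The image shows the open fingers straddling plate_1 with margin (tips at about (122,245) and (275,205) in the left panel). I'll descend and grip.

>>> step_arm(
  motion=[
    [[0,0.02,0.08,0,0,0,1],[0,0.02,0.22,0,0,0,1],[0,0.02,0.38,0,0,0,1],[0,0.02,0.54,0,0,0,1],[0,0.02,0.7,0,0,0,1],[0,0.02,0.83,0,0,0,1],[0,0.02,0.91,0,0,0,1],[0,0.02,0.91,0,0,0,1],[0,0.02,0.91,0,0,0,0.6],[0,0.02,0.91,0,0,0,0.6]],
  ],
  force=30,
)

```text
time_s: 9.2
ee_pos: [0.5009, 0.3112, 0.0504]
tcp_rot: [179.9, 0.1, 174.8]
contact_force: [-1.0, -0.4, 13.2]
finger_gap: 0.0592
gripper_force: 31.2
```

>>> step_arm(
  motion=[
    [[0,0,0,0,0,0,0.6],[0,0,0,0,0,0,0.5],[0,0,0,0,0,0,0.5],[0,0,0,0,0,0,0.5],[0,0,0,0,0,0,0.5],[0,0,-0.01,0,0,0,0.5],[0,0,-0.04,0,0,0,0.5],[0,0,-0.08,0,0,0,0.5],[0,0,-0.12,0,0,0,0.5],[0,0,-0.15,0,0,0,0.5]],
  ],
  force=30,
)

```text
time_s: 10.2
ee_pos: [0.5002, 0.3108, 0.0645]
tcp_rot: [-180.0, -0.0, 174.8]
contact_force: [0.6, -0.1, -1.1]
finger_gap: 0.0597
gripper_force: 32.7
```

```bash
python3 - <<'E'
from h import *
go(W(C,(-16,0,10))+[0,0,.15],184.65)
E
```

```text
t 10.2 pos [0.5002 0.3108 0.0645] rot [-179.9944   -0.0309  174.8181] F [ 0.6497 -0.1325 -1.1277] gap 0.0597186552976754
target [0.5354 0.133  0.16  ] shift mm [ -51.001  -173.8563  -95.4796] turn [-0.003  -0.0314 -9.8319]
```

>>> step_arm(
  motion=[
    [[0,0,-0.08,0,0,0,0.5],[0,0,-0.22,0,0,0,0.5],[0,0,-0.36,0,0,0,0.5],[0,-0.04,-0.5,0,0,0,0.5],[-0.03,-0.12,-0.64,0,0,-0.05,0.5],[-0.1,-0.24,-0.76,0,0,-0.11,0.5],[-0.17,-0.38,-0.86,0,0,-0.17,0.5],[-0.24,-0.54,-0.93,0,0,-0.23,0.5],[-0.3,-0.68,-0.95,0,0,-0.29,0.5],[-0.35,-0.8,-0.95,0,0,-0.33,0.5]],
  ],
)

```text
time_s: 11.2
ee_pos: [0.5285, 0.2272, 0.1613]
tcp_rot: [179.9, 0.1, -175.2]
contact_force: [0.7, -0.3, -0.7]
finger_gap: 0.0592
gripper_force: 32.8
```

```bash
python3 - <<'E'
from h import *
go(W(C,(-16,0,10))+[0,0,.13],184.65)
E
```

```text
t 11.2 pos [0.5285 0.2272 0.1613] rot [ 179.9266    0.0996 -175.2259] F [ 0.6947 -0.2543 -0.7438] gap 0.059177090387857394
target [0.5354 0.133  0.14  ] shift mm [  1.0621 -94.4841  21.2165] turn [0.0735 0.0995 0.1241]
```

>>> step_arm(
  motion=[
    [[0,-0.1,0,0,0,0,0.5],[0,-0.22,0,0,0,0,0.5],[0,-0.36,0,0,0,0,0.5],[0,-0.5,0.02,0,0,0,0.5],[0,-0.64,0.06,0,0,0,0.5],[0.01,-0.76,0.1,0,0,0,0.5],[0.01,-0.86,0.14,0,0,0,0.5],[0.01,-0.93,0.18,0,0,0,0.5],[0.01,-0.945,0.21,0,0,0,0.5],[0.01,-0.945,0.21,0,0,0,0.5]],
  ],
)

```text
time_s: 12.2
ee_pos: [0.5346, 0.1335, 0.1376]
tcp_rot: [-180.0, -0.1, -175.3]
contact_force: [0.0, 1.0, -0.8]
finger_gap: 0.0593
gripper_force: 32.8
```

```bash
python3 - <<'E'
from h import *
go(W(C,(-16,0,10))+[0,0,.13],184.65)
s=manip.get_image("scene")[:,:,::-1]; cv2.imwrite("pics/s1.png",s)
x0,y0,f=290,130,8
A=crop(s,x0,y0,360,204,f,30,230)
cv2.imwrite("pics/d2.png",A)
E
```

```text
t 12.2 pos [0.5346 0.1335 0.1376] rot [-179.9921   -0.0539 -175.292 ] F [ 0.0086  0.975  -0.8167] gap 0.05933917157261022
target [0.5354 0.133  0.14  ] shift mm [-0.6752 -0.556  -2.3917] turn [-0.0079 -0.0538  0.058 ]
```

View pics/d2.png

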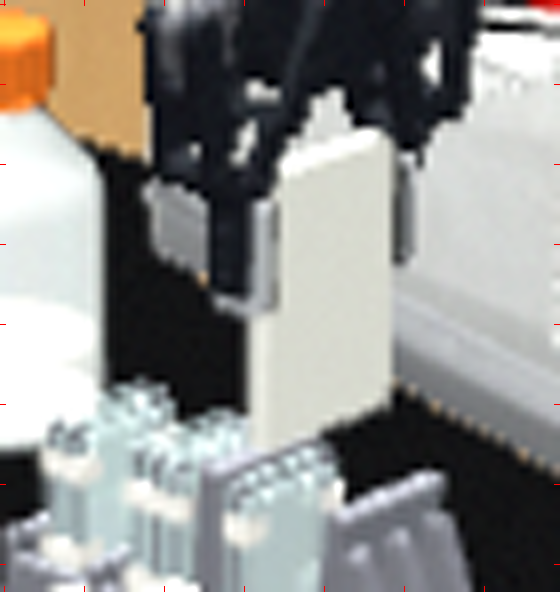

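Plate_1 hangs above the chamber. Its bottom edge runs from about (268,452) to (393,408), just above the glass and between the wall and the keeper. I'll compare that with the prediction.

```bash
python3 - <<'E'
from h import *
s=manip.read_state();T=R.from_euler('xyz',s["tcp_rot"],degrees=True)
f=lambda u:((u-[290,130]+.5)*8).round(0)
for n,p in(("front+y",(4,30,42.4)),("front-y",(4,-30,42.4)),("rear+y",(-4,30,42.4)),("top front+y cut",(4,22,-51.6))):
    P=T.apply(np.array([p[0],p[1],p[2]])/1000)+s["ee_pos"]; print(n,P,f(proj("scene",P)))
for p in((0,25,80),(-46.25,25,80),(-46.25,-25,80)): print(p,f(proj("scene",W(C,p))))
# plate edges: image gradient rows/cols for bottom edge
im=cv2.imread("pics/s1.png").astype(int)
for v in(176,180,184): print(v,im[v,316:342].sum(1)//3)
for u in(325,328,332,336): print(u,(im[176:194,u].sum(1)//3).tolist())
E
```

```text
front+y [0.5283 0.1633 0.0956] [260. 444.]
front-y [0.5332 0.1035 0.0956] [383. 395.]
rear+y [0.5363 0.164  0.0956] [242. 437.]
top front+y cut [0.529  0.1554 0.1896] [281. 160.]
(0, 25, 80) [226. 467.]
(-46.25, 25, 80) [330. 505.]
(-46.25, -25, 80) [432. 462.]
176 [ 45  43  45  46  80 177 212 204 197 197 198 196 197 196 196 197 198 198
 197 197 198 198 189 122 122 123]
180 [ 46  44  46  46  79 177 212 204 198 198 197 197 199 197 197 198 198 197
 196 198 192 148 126  44  45  44]
184 [185 223 212 224 198 198 210 202 197 197 198 204 193 164  77  46  47  45
  44  43  45  45  44  46  45  45]
325 [197, 198, 198, 197, 198, 197, 197, 197, 197, 198, 149, 176, 152, 149, 200, 192, 179, 179]
328 [197, 198, 197, 198, 199, 199, 197, 197, 193, 142, 215, 192, 165, 232, 219, 197, 196, 185]
332 [198, 197, 196, 197, 198, 198, 150, 78, 47, 45, 45, 73, 73, 107, 232, 221, 195, 205]
336 [198, 196, 198, 198, 192, 116, 45, 45, 45, 43, 45, 46, 46, 46, 45, 127, 193, 180]
```

The plate and the caster show the same pixel offset, so their relative alignment is good. Descending.

>>> step_arm(
  motion=[
    [[0,-0.01,0.06,0,0,0,0.5],[0,-0.01,0.14,0,0,0,0.5],[0,-0.01,0.22,0,0,0,0.5],[0,-0.01,0.3,0,0,0,0.5],[0,-0.01,0.38,0,0,0,0.5],[0,-0.01,0.46,0,0,0,0.5],[0,-0.01,0.53,0,0,0,0.5],[0,-0.01,0.58,0,0,0,0.5],[0,-0.01,0.62,0,0,0,0.5],[0,-0.01,0.62,0,0,0,0.5]],
  ],
)

```text
time_s: 13.25
ee_pos: [0.5347, 0.1326, 0.0757]
tcp_rot: [-180.0, -0.1, -175.3]
contact_force: [-0.2, 0.4, -1.2]
finger_gap: 0.0596
gripper_force: 32.8
```

>>> step_arm(
  motion=[
    [[0,0,0.02,0,0,0,0.5],[0,0,0.05,0,0,0,0.5],[0,0,0.08,0,0,0,0.5],[0,0,0.11,0,0,0,0.5],[0,0,0.14,0,0,0,0.5],[0,0,0.17,0,0,0,0.5],[0,0,0.19,0,0,0,0.5],[0,0,0.21,0,0,0,0.5],[0,0,0.21,0,0,0,0.5],[0,0,0.21,0,0,0,0.5]],
  ],
)

```text
time_s: 14.25
ee_pos: [0.535, 0.1327, 0.0554]
tcp_rot: [180.0, 0.0, -175.3]
contact_force: [0.4, -0.2, -0.6]
finger_gap: 0.0594
gripper_force: 32.8
```

>>> step_arm(
  motion=[
    [[0,0,0.02,0,0,0,0.5],[-0.005,0,0.02,0,0,0,0.5],[-0.01,0,0.02,0,0,0,0.5],[-0.015,0,0.02,0,0,0,0.5],[-0.02,0,0.02,0,0,0,0.5],[-0.025,0,0.02,0,0,0,0.5],[-0.03,0,0.02,0,0,0,0.5],[-0.035,0,0.02,0,0,0,0.5],[-0.035,0,0.02,0,0,0,0.5],[-0.035,0,0.02,0,0,0,0.5]],
  ],
)

```text
time_s: 15.25
ee_pos: [0.5384, 0.133, 0.0533]
tcp_rot: [180.0, -0.0, -175.3]
contact_force: [-0.2, -0.0, -0.5]
finger_gap: 0.0599
gripper_force: 32.8
```

>>> step_arm(
  motion=[
    [[-0.005,0,0,0,0,0,0.5],[-0.01,0,0,0,0,0,0.5],[-0.015,0,0,0,0,0,0.5],[-0.02,0,0,0,0,0,0.5],[-0.022,0,0,0,0,0,0.5],[-0.024,0,0,0,0,0,0.5],[-0.026,0,0,0,0,0,0.5],[-0.028,0,0,0,0,0,0.5],[-0.03,0,0,0,0,0,0.5],[-0.03,0,0,0,0,0,0.5]],
  ],
)

```text
time_s: 16.25
ee_pos: [0.5409, 0.1332, 0.0532]
tcp_rot: [-180.0, -0.1, -175.3]
contact_force: [-4.3, -0.0, 1.5]
finger_gap: 0.0594
gripper_force: 32.9
```

>>> step_arm(
  motion=[
    [[0,0,0.01,0,0,0,0.5],[0.003,0,0.01,0,0,0,0.8],[0.003,0,0.01,0,0,0,1],[0.003,0,0.01,0,0,0,1],[0.003,0,0,0,0,0,1],[0.003,0,-0.1,0,0,0,1],[0.003,0,-0.28,0,0,0,1],[0.003,0,-0.48,0,0,0,1],[0.003,0,-0.68,0,0,0,1],[0.003,0,-0.86,0,0,0,1]],
  ],
)

```text
time_s: 17.25
ee_pos: [0.5414, 0.1332, 0.1414]
tcp_rot: [180.0, 0.1, -175.3]
contact_force: [-0.7, 0.9, 0.2]
finger_gap: 0.0854
gripper_force: 0.0
```

```bash
python3 - <<'E'
from h import *
go(W(K,(12,0,8))+[0,0,.13],174.8)
E
```

```text
t 17.25 pos [0.5414 0.1332 0.1414] rot [ 179.975     0.0882 -175.2722] F [-0.7374  0.8653  0.1676] gap 0.08544907594879332
target [0.4737 0.3124 0.138 ] shift mm [ 52.7941 184.1639   3.4363] turn [0.0326 0.0858 9.9278]
```

>>> step_arm(
  motion=[
    [[0.03,0.06,-0.02,0,0,0.02,1],[0.06,0.15,-0.04,0,0,0.05,1],[0.1,0.25,-0.04,0,0,0.09,1],[0.14,0.36,-0.04,0,0,0.13,1],[0.18,0.47,-0.04,0,0,0.17,1],[0.22,0.58,-0.04,0,0,0.21,1],[0.26,0.69,-0.04,0,0,0.25,1],[0.29,0.8,-0.03,0,0,0.29,1],[0.32,0.9,-0.02,0,0,0.32,1],[0.35,1,0,0,0,0.331,1]],
  ],
)

```text
time_s: 18.25
ee_pos: [0.4975, 0.2307, 0.1391]
tcp_rot: [180.0, -0.0, 174.8]
contact_force: [1.1, 0.3, 0.3]
finger_gap: 0.0855
gripper_force: 0.0
```

>>> step_arm(
  motion=[
    [[0.03,0.1,0,0,0,0,1],[0.07,0.2,0,0,0,0,1],[0.12,0.32,0,0,0,0,1],[0.17,0.44,0,0,0,0,1],[0.22,0.56,0.01,0,0,0,1],[0.27,0.67,0.02,0,0,0,1],[0.31,0.75,0.03,0,0,0,1],[0.32,0.8,0.03,0,0,0,1],[0.32,0.8,0.03,0,0,0,1],[0.32,0.8,0.03,0,0,0,1]],
  ],
)

```text
time_s: 19.25
ee_pos: [0.4734, 0.3124, 0.1363]
tcp_rot: [-180.0, -0.0, 174.8]
contact_force: [0.4, 0.6, -0.0]
finger_gap: 0.0854
gripper_force: 0.0
```

```bash
python3 - <<'E'
from h import *
go(W(K,(12,0,8))+[0,0,.04],174.8)
E
```

```text
t 19.25 pos [0.4734 0.3124 0.1363] rot [-179.9943   -0.003   174.7931] F [ 0.3953  0.6189 -0.0155] gap 0.08536145089742803
target [0.4737 0.3124 0.048 ] shift mm [-0.2223  0.0084 88.3342] turn [-0.0057 -0.003  -0.0069]
```

>>> step_arm(
  motion=[
    [[0,0,0.08,0,0,0,1],[0,0,0.22,0,0,0,1],[0,0,0.38,0,0,0,1],[0,0,0.54,0,0,0,1],[0,0,0.7,0,0,0,1],[0,0,0.82,0,0,0,1],[0,0,0.88,0,0,0,1],[0,0,0.88,0,0,0,1],[0,0,0.88,0,0,0,0.6],[0,0,0.88,0,0,0,0.5]],
  ],
  force=30,
)

```text
time_s: 20.25
ee_pos: [0.4738, 0.313, 0.0494]
tcp_rot: [179.9, 0.1, 174.8]
contact_force: [-2.4, -1.9, 13.7]
finger_gap: 0.0596
gripper_force: 31.0
```

>>> step_arm(
  motion=[
    [[0,0,0,0,0,0,0.5],[0,0,0,0,0,0,0.5],[0,0,0,0,0,0,0.5],[0,0,-0.03,0,0,0,0.5],[0,0,-0.1,0,0,0,0.5],[0,0,-0.22,0,0,0,0.5],[0,0,-0.36,0,0,0,0.5],[0,0,-0.52,0,0,0,0.5],[0,0,-0.68,0,0,0,0.5],[0,0,-0.84,0,0,0,0.5]],
  ],
  force=30,
)

```text
time_s: 21.25
ee_pos: [0.4734, 0.3127, 0.1343]
tcp_rot: [179.9, 0.0, 174.8]
contact_force: [-0.1, -0.5, -1.0]
finger_gap: 0.0599
gripper_force: 32.9
```

```bash
python3 - <<'E'
from h import *
go(np.array([.5408,.1330,.165])+W(C,(-9.5,0,0))-C[0],184.65)
E
```

```text
t 21.25 pos [0.4734 0.3127 0.1343] rot [179.9474   0.0243 174.8019] F [-0.137  -0.4831 -0.9569] gap 0.05993134721850655
target [0.5313 0.1322 0.165 ] shift mm [ -74.0502 -174.4898  -30.8399] turn [ 0.0504  0.0287 -9.8481]
```

>>> step_arm(
  motion=[
    [[-0.02,-0.02,-0.05,0,0,0,0.5],[-0.06,-0.08,-0.11,0,0,-0.03,0.5],[-0.11,-0.16,-0.17,0,0,-0.07,0.5],[-0.16,-0.25,-0.23,0,0,-0.11,0.5],[-0.22,-0.34,-0.28,0,0,-0.15,0.5],[-0.28,-0.44,-0.31,0,0,-0.19,0.5],[-0.34,-0.54,-0.31,0,0,-0.23,0.5],[-0.4,-0.63,-0.31,0,0,-0.27,0.5],[-0.45,-0.72,-0.31,0,0,-0.31,0.5],[-0.5,-0.8,-0.31,0,0,-0.328,0.5]],
  ],
)

```text
time_s: 22.25
ee_pos: [0.516, 0.2273, 0.1627]
tcp_rot: [-180.0, -0.1, -175.3]
contact_force: [-0.6, 0.4, -0.6]
finger_gap: 0.059
gripper_force: 32.9
```

>>> step_arm(
  motion=[
    [[0,-0.1,0,0,0,0,0.5],[-0.01,-0.22,0,0,0,0,0.5],[-0.02,-0.36,0,0,0,0,0.5],[-0.03,-0.5,0,0,0,0,0.5],[-0.04,-0.64,0,0,0,0,0.5],[-0.06,-0.77,0,0,0,0,0.5],[-0.075,-0.88,0,0,0,0,0.5],[-0.075,-0.94,0,0,0,0,0.5],[-0.075,-0.97,0,0,0,0,0.5],[-0.075,-0.97,0,0,0,0,0.5]],
  ],
)

```text
time_s: 23.25
ee_pos: [0.5313, 0.1321, 0.1632]
tcp_rot: [180.0, -0.0, -175.4]
contact_force: [-0.1, 0.3, -1.3]
finger_gap: 0.0595
gripper_force: 32.9
```

```bash
python3 - <<'E'
from h import *
go(np.array([.5408,.1330,.155])+W(C,(-9.5,0,0))-C[0],184.65)
s=manip.get_image("scene")[:,:,::-1]; cv2.imwrite("pics/s2.png",s)
x0,y0,f=280,110,8
A=crop(s,x0,y0,360,184+10,f,30,230)
cv2.imwrite("pics/d3.png",cv2.resize(A,(560,588)))
c=np.array([.5408,.1330,.0])
for r in range(170,196,3): print(r,(s[r,312:345].astype(int).sum(1)//3).tolist())
E
```

```text
t 23.25 pos [0.5313 0.1321 0.1632] rot [ 179.9923   -0.0047 -175.3832] F [-0.1225  0.2512 -1.2598] gap 0.05951780054565215
target [0.5313 0.1322 0.155 ] shift mm [-0.0924  0.1664  8.2499] turn [ 0.0077 -0.0047 -0.0332]
170 [44, 46, 47, 46, 47, 46, 46, 46, 46, 54, 114, 212, 211, 198, 197, 198, 197, 198, 197, 197, 199, 198, 197, 197, 198, 199, 198, 195, 179, 180, 178, 174, 177]
173 [45, 44, 47, 46, 48, 46, 45, 45, 45, 64, 145, 213, 210, 197, 196, 198, 196, 197, 198, 198, 191, 149, 145, 122, 123, 126, 127, 133, 141, 153, 167, 174, 176]
176 [47, 44, 46, 44, 45, 44, 46, 44, 45, 53, 94, 149, 179, 149, 128, 96, 75, 44, 47, 79, 173, 184, 224, 135, 89, 134, 119, 121, 122, 124, 128, 128, 132]
179 [46, 45, 44, 47, 46, 44, 44, 47, 45, 45, 46, 78, 173, 197, 253, 254, 254, 252, 240, 223, 221, 198, 196, 197, 186, 71, 46, 46, 56, 92, 84, 118, 120]
182 [76, 84, 120, 160, 129, 141, 175, 176, 244, 255, 254, 241, 221, 198, 197, 198, 197, 196, 197, 198, 197, 197, 198, 197, 187, 79, 45, 46, 45, 45, 46, 47, 43]
185 [193, 189, 221, 226, 227, 218, 206, 227, 225, 226, 204, 197, 197, 197, 197, 197, 197, 195, 196, 197, 197, 197, 197, 198, 187, 78, 47, 44, 44, 44, 46, 45, 47]
188 [152, 152, 180, 171, 192, 215, 201, 194, 212, 211, 198, 197, 197, 197, 197, 196, 197, 197, 197, 198, 196, 197, 197, 196, 185, 45, 45, 45, 45, 45, 52, 76, 45]
191 [177, 164, 168, 128, 128, 136, 170, 182, 213, 211, 198, 199, 197, 199, 198, 198, 197, 196, 196, 198, 198, 198, 196, 197, 201, 192, 186, 196, 202, 173, 151, 136, 116]
194 [217, 200, 156, 128, 127, 143, 198, 171, 212, 208, 198, 197, 198, 196, 197, 196, 197, 198, 192, 162, 193, 202, 165, 148, 133, 118, 117, 117, 117, 115, 121, 150, 150]
```

>>> step_arm(
  motion=[
    [[0.015,0.002,0.04,0,0,0,0.5],[0.015,0.002,0.08,0,0,0,0.5],[0.015,0.002,0.12,0,0,0,0.5],[0.015,0.002,0.17,0,0,0,0.5],[0.015,0.002,0.22,0,0,0,0.5],[0.015,0.002,0.26,0,0,0,0.5],[0.015,0.002,0.3,0,0,0,0.5],[0.015,0.002,0.33,0,0,0,0.5],[0.015,0.002,0.35,0,0,0,0.5],[0.015,0.002,0.35,0,0,0,0.5]],
  ],
)

```text
time_s: 24.3
ee_pos: [0.5296, 0.1323, 0.128]
tcp_rot: [-180.0, -0.0, -175.4]
contact_force: [1.0, -0.4, -0.0]
finger_gap: 0.0595
gripper_force: 32.9
```

>>> step_arm(
  motion=[
    [[0,0,0.06,0,0,0,0.5],[0,0,0.14,0,0,0,0.5],[0,0,0.23,0,0,0,0.5],[0,0,0.32,0,0,0,0.5],[0,0,0.41,0,0,0,0.5],[0,0,0.5,0,0,0,0.5],[0,0,0.58,0,0,0,0.5],[0,0,0.65,0,0,0,0.5],[0,0,0.7,0,0,0,0.5],[0,0,0.73,0,0,0,0.5]],
  ],
)

```text
time_s: 25.3
ee_pos: [0.5325, 0.1325, 0.0601]
tcp_rot: [-180.0, 0.4, -175.3]
contact_force: [-4.8, -2.2, 23.2]
finger_gap: 0.0596
gripper_force: 42.5
```

>>> step_arm(
  motion=[
    [[-0.004,0,0.015,0,0,0,0.5],[-0.008,0,0.02,0,0,0,0.5],[-0.012,0,0.02,0,0,0,0.5],[-0.016,0,0.02,0,0,0,0.5],[-0.02,0,0.02,0,0,0,0.5],[-0.024,0,0.02,0,0,0,0.5],[-0.027,0,0.02,0,0,0,0.5],[-0.03,0,0.02,0,0,0,0.5],[-0.03,0,0.02,0,0,0,0.5],[-0.03,0,0.02,0,0,0,0.5]],
  ],
)

```text
time_s: 26.3
ee_pos: [0.5331, 0.1325, 0.0586]
tcp_rot: [-180.0, 0.1, -175.3]
contact_force: [-18.7, -2.2, 27.7]
finger_gap: 0.0592
gripper_force: 44.2
```

>>> step_arm(
  motion=[
    [[0.01,0,-0.02,0,0,0,0.5],[0.02,0,-0.05,0,0,0,0.5],[0.03,0,-0.08,0,0,0,0.5],[0.03,0,-0.1,0,0,0,0.5],[0.03,0,-0.12,0,0,0,0.5],[0.03,0,-0.14,0,0,0,0.5],[0.03,0,-0.15,0,0,0,0.5],[0.03,0,-0.15,0,0,0,0.5],[0.03,0,-0.15,0,0,0,0.5],[0.03,0,-0.15,0,0,0,0.5]],
  ],
)

```text
time_s: 27.3
ee_pos: [0.5296, 0.1323, 0.0682]
tcp_rot: [180.0, -0.0, -175.4]
contact_force: [0.3, -0.1, -2.6]
finger_gap: 0.0596
gripper_force: 40.9
```

```bash
python3 - <<'E'
from h import *
go(np.array([.5296,.1323,.068]),184.65)
s=manip.get_image("scene")[:,:,::-1]; cv2.imwrite("pics/s3.png",s)
t=manip.get_image("top")[:,:,::-1]
A=crop(s,286,150,366,230,7,20,230)
B=crop(t,300,160,362,240,4,20,230)
D=np.zeros((560,800,3),np.uint8);D[:,:560]=A[:560,:560];h,w=B.shape[:2];D[:h,560:560+min(w,240)]=B[:,:240]
s2=cv2.imread("pics/s2.png");B=crop(s2,296,150,356,200,4,20,230);D[340:540,560:800]=B[:200,:240]
cv2.imwrite("pics/d4.png",D)
E
```

```text
t 27.3 pos [0.5296 0.1323 0.0682] rot [ 179.9976   -0.0158 -175.3674] F [ 0.2543 -0.0916 -2.618 ] gap 0.05955328912470584
target [0.5296 0.1323 0.068 ] shift mm [ 0.0369 -0.0325  0.1501] turn [ 0.0024 -0.0158 -0.0174]
```

View pics/d4.png

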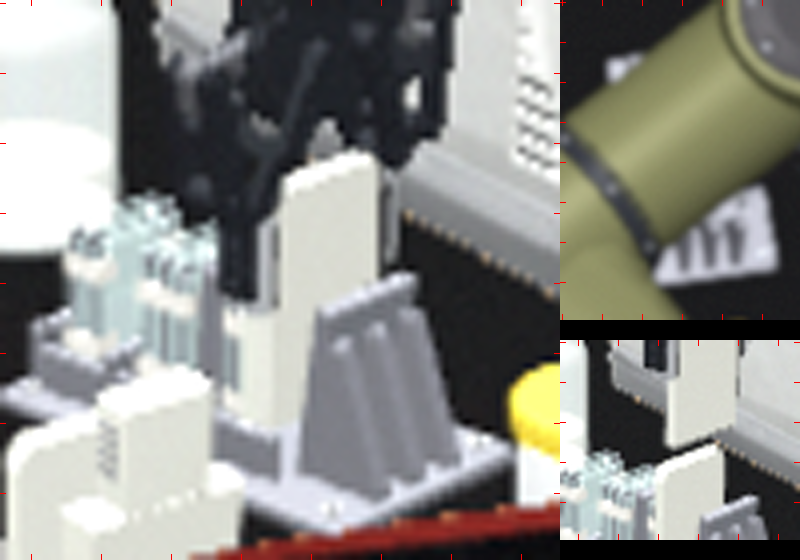

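The picture shows plate_2 beside plate_1. The 22 mm pads overlap plate_1's edges and pinch both plates, so I'll lower at minimum grip, letting plate_1's edges slide, then release. For the last plate I'll offset the grasp forward.

>>> step_arm(
  motion=[
    [[0,0,0.02,0,0,0,0.5],[0,0,0.04,0,0,0,0.5],[0,0,0.06,0,0,0,0.5],[0,0,0.08,0,0,0,0.5],[0,0,0.1,0,0,0,0.5],[0,0,0.11,0,0,0,0.5],[0,0,0.12,0,0,0,0.5],[0,0,0.13,0,0,0,0.5],[0,0,0.14,0,0,0,0.5],[0,0,0.14,0,0,0,0.5]],
  ],
  force=20,
)

```text
time_s: 28.4
ee_pos: [0.5314, 0.1325, 0.0583]
tcp_rot: [-180.0, 0.3, -175.3]
contact_force: [-5.4, -1.0, 14.1]
finger_gap: 0.0597
gripper_force: 42.9
```

>>> step_arm(
  motion=[
    [[0,0,0,0,0,0,0.72],[0,0,0,0,0,0,0.74],[0,0,0,0,0,0,0.78],[0,0,-0.01,0,0,0,0.85],[0,0,-0.01,0,0,0,1],[0,0,-0.01,0,0,0,1],[0,0,-0.06,0,0,0,1],[0,0,-0.2,0,0,0,1],[0,0,-0.4,0,0,0,1],[0,0,-0.6,0,0,0,1]],
  ],
)

```text
time_s: 29.4
ee_pos: [0.5299, 0.1323, 0.1162]
tcp_rot: [180.0, 0.0, -175.4]
contact_force: [0.6, -0.7, -0.5]
finger_gap: 0.0853
gripper_force: 0.0
```

```bash
python3 - <<'E'
from h import *
s=manip.get_image("scene")[:,:,::-1]; cv2.imwrite("pics/s4.png",s)
for r in range(170,216,3): print(r,(s[r,308:350].astype(int).sum(1)//3).tolist())
go(W(K,(-15-7.5,0,8))+[0,0,.16],174.8)
E
```

```text
170 [46, 44, 46, 47, 44, 49, 53, 58, 61, 53, 60, 100, 169, 153, 70, 54, 93, 84, 131, 116, 120, 121, 123, 126, 127, 131, 138, 146, 157, 168, 171, 177, 181, 181, 178, 174, 177, 183, 188, 183, 177, 177]
173 [45, 47, 45, 46, 45, 56, 98, 119, 92, 67, 60, 115, 168, 152, 71, 45, 46, 45, 45, 45, 45, 55, 88, 87, 132, 118, 121, 122, 125, 126, 126, 132, 142, 152, 166, 173, 176, 182, 185, 178, 177, 173]
176 [45, 45, 45, 45, 45, 44, 45, 47, 46, 63, 93, 102, 71, 61, 43, 45, 45, 45, 45, 44, 46, 44, 44, 44, 46, 79, 167, 135, 88, 136, 118, 120, 122, 123, 126, 127, 130, 137, 146, 159, 169, 174]
179 [182, 132, 129, 58, 47, 46, 46, 45, 45, 46, 46, 48, 45, 44, 47, 46, 46, 46, 80, 199, 253, 253, 254, 255, 255, 255, 255, 252, 252, 240, 220, 177, 103, 89, 84, 119, 121, 121, 125, 126, 127, 129]
182 [188, 200, 163, 155, 76, 84, 121, 161, 128, 141, 176, 161, 178, 197, 254, 255, 255, 255, 255, 255, 252, 240, 223, 220, 197, 196, 197, 196, 196, 196, 197, 192, 149, 45, 44, 43, 44, 53, 83, 87, 126, 121]
185 [202, 217, 229, 220, 192, 190, 221, 226, 226, 220, 207, 229, 206, 234, 236, 244, 247, 242, 197, 196, 197, 198
[... 1736 characters left out ...]
, 127, 127, 129, 138, 136, 125, 126, 127, 134, 133]
212 [202, 202, 202, 203, 202, 203, 203, 196, 153, 127, 127, 125, 123, 137, 150, 162, 187, 163, 185, 195, 179, 126, 125, 124, 126, 126, 127, 127, 128, 129, 139, 138, 127, 127, 126, 132, 137, 133, 127, 128, 128, 137]
215 [203, 203, 203, 202, 203, 202, 201, 196, 156, 134, 130, 125, 125, 125, 124, 128, 126, 129, 186, 200, 169, 126, 125, 127, 126, 126, 126, 127, 126, 128, 132, 138, 135, 126, 125, 129, 134, 139, 132, 127, 126, 129]
t 29.45 pos [0.5317 0.1327 0.1206] rot [ 179.9275    0.3788 -175.3455] F [ 0.4683 -0.3786  3.4441] gap 0.08566691166917256
target [0.4393 0.3155 0.168 ] shift mm [ 76.9093 189.7713 -47.6837] turn [0.1049 0.3716 9.8547]
```

Edge profiles show both plates upright and flush with each other, but about 3 mm forward of the glass. I'll press the stack back with the third plate, gripped with a 7.5 mm forward offset and high, to clear the wedge.

>>> step_arm(
  motion=[
    [[0,0.04,-0.06,0,0,0,1],[0.03,0.12,-0.12,0,0,0.04,1],[0.08,0.23,-0.17,0,0,0.08,1],[0.13,0.34,-0.22,0,0,0.12,1],[0.18,0.45,-0.26,0,0,0.16,1],[0.23,0.56,-0.26,0,0,0.2,1],[0.29,0.67,-0.26,0,0,0.24,1],[0.35,0.78,-0.26,0,0,0.28,1],[0.4,0.89,-0.26,0,0,0.31,1],[0.45,1,-0.26,0,0,0.33,1]],
  ],
)

```text
time_s: 30.45
ee_pos: [0.4762, 0.229, 0.1403]
tcp_rot: [-180.0, -0.0, 174.7]
contact_force: [-0.4, 0.6, 0.7]
finger_gap: 0.0856
gripper_force: 0.0
```

>>> step_arm(
  motion=[
    [[0.05,0.1,0,0,0,0,1],[0.1,0.2,0,0,0,0,1],[0.16,0.31,0,0,0,0,1],[0.22,0.42,0,0,0,0,1],[0.28,0.53,0,0,0,0,1],[0.34,0.63,0,0,0,0,1],[0.4,0.72,0,0,0,0,1],[0.44,0.79,0,0,0,0,1],[0.46,0.82,0,0,0,0,1],[0.46,0.82,0,0,0,0,1]],
  ],
)

```text
time_s: 31.45
ee_pos: [0.4383, 0.3146, 0.1403]
tcp_rot: [-180.0, -0.0, 174.8]
contact_force: [-1.0, -0.0, -0.6]
finger_gap: 0.0856
gripper_force: 0.0
```

```bash
python3 - <<'E'
from h import *
go(W(K,(-15-7.5,0,8))+[0,0.0003,.054],174.8)
E
```

```text
t 31.45 pos [0.4383 0.3146 0.1403] rot [-179.9995   -0.0048  174.7674] F [-0.9836 -0.0015 -0.5786] gap 0.08557419946685693
target [0.4393 0.3158 0.062 ] shift mm [-0.882   1.3322 78.3013] turn [-0.0005 -0.0048 -0.0326]
```

>>> step_arm(
  motion=[
    [[-0.01,0.013,0.08,0,0,0,1],[-0.01,0.013,0.2,0,0,0,1],[-0.01,0.013,0.34,0,0,0,1],[-0.01,0.013,0.48,0,0,0,1],[-0.01,0.013,0.62,0,0,0,1],[-0.01,0.013,0.72,0,0,0,1],[-0.01,0.013,0.78,0,0,0,1],[-0.01,0.013,0.78,0,0,0,1],[-0.01,0.013,0.78,0,0,0,0.6],[-0.01,0.013,0.78,0,0,0,0.5]],
  ],
  force=30,
)

```text
time_s: 32.45
ee_pos: [0.44, 0.3158, 0.0632]
tcp_rot: [179.9, 0.1, 174.7]
contact_force: [-3.5, -2.7, 13.4]
finger_gap: 0.0594
gripper_force: 31.8
```

>>> step_arm(
  motion=[
    [[0,0,0,0,0,0,0.5],[0,0,0,0,0,0,0.5],[0,0,0,0,0,0,0.5],[0,0,-0.03,0,0,0,0.5],[0,0,-0.1,0,0,0,0.5],[0,0,-0.22,0,0,0,0.5],[0,0,-0.36,0,0,0,0.5],[0,0,-0.5,0,0,0,0.5],[0,0,-0.64,0,0,0,0.5],[0,0,-0.74,0,0,0,0.5]],
  ],
  force=30,
)

```text
time_s: 33.45
ee_pos: [0.4399, 0.3158, 0.1385]
tcp_rot: [179.9, 0.1, 174.7]
contact_force: [0.6, -0.7, -0.3]
finger_gap: 0.0596
gripper_force: 32.6
```

```bash
python3 - <<'E'
from h import *
go(np.array([.5119,.1308,.174]),184.65)
E
```

```text
t 33.45 pos [0.4399 0.3158 0.1385] rot [179.9056   0.0627 174.7383] F [ 0.6368 -0.7364 -0.2625] gap 0.05955693618512194
target [0.5119 0.1308 0.174 ] shift mm [ -88.6704 -177.5731  -35.726 ] turn [ 0.0887  0.0707 -9.9116]
```

>>> step_arm(
  motion=[
    [[-0.02,-0.02,-0.06,0,0,0,0.5],[-0.06,-0.08,-0.12,0,0,-0.03,0.5],[-0.11,-0.16,-0.18,0,0,-0.07,0.5],[-0.17,-0.25,-0.24,0,0,-0.11,0.5],[-0.23,-0.35,-0.3,0,0,-0.15,0.5],[-0.3,-0.45,-0.34,0,0,-0.19,0.5],[-0.36,-0.55,-0.36,0,0,-0.23,0.5],[-0.43,-0.65,-0.36,0,0,-0.27,0.5],[-0.49,-0.75,-0.36,0,0,-0.31,0.5],[-0.55,-0.85,-0.36,0,0,-0.33,0.5]],
  ],
)

```text
time_s: 34.45
ee_pos: [0.4867, 0.2247, 0.1719]
tcp_rot: [-180.0, -0.1, -175.3]
contact_force: [0.3, -0.3, -0.1]
finger_gap: 0.0593
gripper_force: 32.6
```

>>> step_arm(
  motion=[
    [[-0.02,-0.1,0,0,0,0,0.5],[-0.04,-0.22,0,0,0,0,0.5],[-0.06,-0.36,0,0,0,0,0.5],[-0.09,-0.5,0,0,0,0,0.5],[-0.12,-0.64,0,0,0,0,0.5],[-0.15,-0.77,0,0,0,0,0.5],[-0.17,-0.88,0,0,0,0,0.5],[-0.173,-0.94,0,0,0,0,0.5],[-0.173,-0.97,0,0,0,0,0.5],[-0.173,-0.97,0,0,0,0,0.5]],
  ],
)

```text
time_s: 35.45
ee_pos: [0.5117, 0.1303, 0.1723]
tcp_rot: [180.0, -0.0, -175.4]
contact_force: [0.5, 0.8, -1.1]
finger_gap: 0.0593
gripper_force: 32.6
```

```bash
python3 - <<'E'
from h import *
go(np.array([.5119,.1308,.12]),184.65)
s=manip.get_image("scene")[:,:,::-1]; cv2.imwrite("pics/s5.png",s)
for r in range(158,192,3): print(r,(s[r,312:352].astype(int).sum(1)//3).tolist())
E
```

```text
t 35.45 pos [0.5117 0.1303 0.1723] rot [ 179.9919   -0.0046 -175.3824] F [ 0.5412  0.7709 -1.0563] gap 0.05932039011967807
target [0.5119 0.1308 0.12  ] shift mm [-0.2745  0.4827 52.2794] turn [ 0.0081 -0.0046 -0.0324]
158 [139, 140, 145, 149, 142, 148, 158, 178, 178, 177, 181, 184, 182, 173, 175, 198, 192, 184, 186, 185, 198, 197, 198, 199, 197, 198, 197, 198, 197, 197, 199, 197, 192, 193, 197, 199, 199, 198, 197, 198]
161 [133, 132, 134, 136, 134, 135, 140, 142, 146, 145, 158, 171, 177, 177, 182, 212, 210, 198, 197, 198, 197, 196, 198, 198, 196, 197, 197, 197, 198, 198, 197, 197, 193, 196, 196, 193, 194, 194, 197, 196]
164 [45, 51, 96, 158, 122, 127, 131, 132, 134, 132, 132, 137, 141, 151, 169, 211, 210, 198, 197, 198, 198, 197, 196, 200, 197, 198, 197, 197, 197, 197, 198, 196, 193, 196, 197, 194, 194, 194, 195, 197]
167 [46, 44, 46, 45, 44, 42, 50, 79, 85, 122, 118, 121, 126, 129, 146, 212, 208, 197, 197, 197, 198, 196, 197, 197, 197, 197, 198, 197, 197, 198, 198, 195, 178, 181, 181, 182, 182, 186, 191, 193]
170 [45, 44, 46, 46, 45, 44, 46, 45, 45, 46, 43, 54, 92, 84, 144, 211, 20
[... 766 characters left out ...]
252, 240, 223, 222, 197, 196, 198, 198, 197, 198, 198, 197, 188, 80, 46, 45, 46, 47, 52, 83, 85, 126, 121, 121, 124]
185 [193, 188, 220, 226, 226, 219, 207, 231, 213, 235, 240, 244, 245, 214, 197, 197, 198, 198, 197, 197, 198, 197, 198, 197, 197, 198, 197, 187, 78, 47, 44, 46, 44, 45, 45, 45, 46, 44, 45, 51]
188 [151, 155, 180, 171, 192, 215, 198, 181, 187, 213, 213, 213, 210, 197, 196, 197, 198, 198, 196, 197, 196, 198, 197, 198, 197, 197, 197, 185, 43, 46, 50, 73, 45, 46, 45, 46, 44, 47, 46, 45]
191 [178, 167, 168, 129, 128, 135, 167, 162, 179, 212, 213, 213, 207, 197, 197, 198, 197, 197, 197, 198, 198, 197, 198, 198, 205, 216, 200, 212, 204, 174, 150, 136, 114, 81, 45, 44, 46, 46, 46, 46]
```

>>> step_arm(
  motion=[
    [[0,0.005,0.03,0,0,0,0.5],[0,0.005,0.08,0,0,0,0.5],[0,0.005,0.13,0,0,0,0.5],[0,0.005,0.18,0,0,0,0.5],[0,0.005,0.24,0,0,0,0.5],[0,0.005,0.3,0,0,0,0.5],[0,0.005,0.36,0,0,0,0.5],[0,0.005,0.42,0,0,0,0.5],[0,0.005,0.48,0,0,0,0.5],[0,0.005,0.48,0,0,0,0.5]],
  ],
)

```text
time_s: 36.5
ee_pos: [0.5111, 0.1308, 0.1231]
tcp_rot: [-180.0, -0.1, -175.4]
contact_force: [0.3, 0.0, -0.4]
finger_gap: 0.0593
gripper_force: 32.6
```

>>> step_arm(
  motion=[
    [[0,0,0.04,0,0,0,0.5],[0,0,0.09,0,0,0,0.5],[0,0,0.14,0,0,0,0.5],[0,0,0.19,0,0,0,0.5],[0,0,0.24,0,0,0,0.5],[0,0,0.28,0,0,0,0.5],[0,0,0.31,0,0,0,0.5],[0,0,0.33,0,0,0,0.5],[0,0,0.33,0,0,0,0.5],[0,0,0.33,0,0,0,0.5]],
  ],
)

```text
time_s: 37.5
ee_pos: [0.5117, 0.131, 0.0915]
tcp_rot: [180.0, 0.0, -175.4]
contact_force: [0.0, 0.9, -0.5]
finger_gap: 0.0595
gripper_force: 32.6
```

>>> step_arm(
  motion=[
    [[-0.008,0,0,0,0,0,0.5],[-0.016,0,0,0,0,0,0.5],[-0.024,0,0,0,0,0,0.5],[-0.032,0,0,0,0,0,0.5],[-0.04,0,0,0,0,0,0.5],[-0.047,0,0,0,0,0,0.5],[-0.053,0,0,0,0,0,0.5],[-0.058,0,0,0,0,0,0.5],[-0.062,0,0,0,0,0,0.5],[-0.062,0,0,0,0,0,0.5]],
  ],
)

```text
time_s: 38.5
ee_pos: [0.5175, 0.1314, 0.0911]
tcp_rot: [-180.0, -0.0, -175.4]
contact_force: [-2.2, -0.5, -0.2]
finger_gap: 0.0593
gripper_force: 32.8
```

>>> step_arm(
  motion=[
    [[-0.004,0,0,0,0,0,0.5],[-0.008,0,0,0,0,0,0.5],[-0.011,0,0,0,0,0,0.5],[-0.014,0,0,0,0,0,0.5],[-0.014,0,0,0,0,0,0.5],[-0.008,0,0,0,0,0,0.5],[-0.003,0,0.02,0,0,0,0.5],[0.001,0,0.05,0,0,0,0.5],[0.001,0,0.08,0,0,0,0.5],[0.001,0,0.1,0,0,0,0.5]],
  ],
)

```text
time_s: 39.5
ee_pos: [0.5182, 0.1318, 0.0819]
tcp_rot: [180.0, 0.1, -175.4]
contact_force: [-4.4, 0.5, 6.9]
finger_gap: 0.0595
gripper_force: 34.5
```

>>> step_arm(
  motion=[
    [[0,0,0.02,0,0,0,0.5],[0,0,0.04,0,0,0,0.5],[0,0,0.06,0,0,0,0.5],[0,0,0.08,0,0,0,0.5],[0,0,0.1,0,0,0,0.5],[0,0,0.12,0,0,0,0.5],[0,0,0.13,0,0,0,0.5],[0,0,0.14,0,0,0,0.5],[0,0,0.15,0,0,0,0.5],[0,0,0.15,0,0,0,0.5]],
  ],
)

```text
time_s: 40.5
ee_pos: [0.5183, 0.1318, 0.0697]
tcp_rot: [180.0, 0.1, -175.3]
contact_force: [-13.1, 0.9, 19.6]
finger_gap: 0.0593
gripper_force: 39.1
```

>>> step_arm(
  motion=[
    [[0.008,0,0,0,0,0,0.5],[0.016,0,0,0,0,0,0.5],[0.022,0,0,0,0,0,0.5],[0.022,0,0,0,0,0,0.5],[0.022,0,0,0,0,0,0.5],[0.022,0,0,0,0,0,0.5],[0.022,0,0,0,0,0,0.5],[0.022,0,0,0,0,0,0.5],[0.022,0,0,0,0,0,0.5],[0.022,0,0,0,0,0,0.5]],
  ],
)

```text
time_s: 41.5
ee_pos: [0.5179, 0.1318, 0.0697]
tcp_rot: [180.0, 0.4, -175.3]
contact_force: [-2.7, 0.1, 10.7]
finger_gap: 0.0593
gripper_force: 38.2
```

```bash
python3 - <<'E'
from h import *
s=manip.get_image("scene")[:,:,::-1]; cv2.imwrite("pics/s6.png",s)
for r in range(172,222,3): print(r,(s[r,312:344].astype(int).sum(1)//3).tolist())
go(np.array([.5177,.1318,.0652]),184.65)
E
```

```text
172 [46, 47, 48, 50, 49, 50, 50, 47, 50, 50, 49, 50, 54, 57, 63, 69, 70, 69, 55, 50, 60, 107, 123, 127, 128, 132, 130, 49, 54, 58, 58, 57]
175 [45, 46, 48, 51, 51, 59, 53, 49, 49, 52, 49, 49, 46, 49, 61, 63, 49, 49, 47, 44, 45, 52, 92, 151, 119, 113, 45, 51, 55, 50, 56, 70]
178 [44, 45, 44, 51, 64, 67, 70, 67, 48, 50, 49, 51, 53, 64, 63, 49, 63, 163, 254, 255, 254, 255, 255, 252, 252, 241, 220, 197, 189, 116, 48, 47]
181 [46, 46, 46, 60, 114, 131, 140, 84, 45, 47, 49, 46, 50, 48, 51, 57, 127, 238, 233, 221, 198, 197, 197, 198, 197, 197, 197, 197, 190, 115, 47, 50]
184 [186, 180, 195, 194, 185, 224, 212, 220, 145, 52, 52, 57, 50, 63, 122, 167, 161, 166, 198, 197, 198, 197, 197, 197, 198, 197, 197, 197, 189, 115, 48, 51]
187 [205, 186, 205, 192, 192, 212, 206, 207, 127, 54, 58, 52, 52, 69, 140, 163, 137, 166, 196, 198, 197, 198, 196, 197, 198, 198, 198, 197, 190, 115, 47, 51]
190 [172, 176, 174, 128, 128, 129, 146, 191, 125, 54, 57, 59, 49, 73, 145, 164, 135, 164, 197, 196, 198, 197, 197, 197, 199, 196, 183, 203, 205, 201, 214, 184]
193 [218, 203, 158, 127, 127, 133, 158, 177, 207, 164
[... 1104 characters left out ...]
202, 203, 202, 196, 152, 125, 125, 124, 126, 126, 126, 127, 124, 127, 179, 195, 177, 126, 128, 126, 127, 126, 126, 127, 127, 127, 133, 136, 132, 128, 125, 128]
217 [201, 200, 201, 213, 249, 255, 254, 248, 190, 158, 138, 132, 127, 131, 190, 207, 167, 140, 129, 125, 126, 126, 126, 127, 126, 127, 128, 137, 137, 130, 127, 126]
220 [207, 222, 190, 205, 221, 223, 211, 199, 200, 210, 211, 210, 210, 211, 211, 211, 211, 211, 210, 211, 209, 203, 193, 189, 169, 139, 127, 127, 124, 138, 210, 210]
t 41.55 pos [0.5179 0.1318 0.0697] rot [ 179.9542    0.3822 -175.3252] F [-2.788  0.91  11.479] gap 0.059486493288263304
target [0.5177 0.1318 0.0652] shift mm [0.2555 0.023  4.4955] turn [0.0458 0.3822 0.0249]
```

Profiles show all three plates flush against the glass and upright, with p3 within a few mm of the floor. Releasing and rising.

>>> step_arm(
  motion=[
    [[0,0,-0.01,0,0,0,0.72],[0,0,-0.01,0,0,0,0.76],[0,0,-0.01,0,0,0,0.85],[0,0,-0.01,0,0,0,1],[0,0,-0.02,0,0,0,1],[0,0,-0.1,0,0,0,1],[0,0,-0.25,0,0,0,1],[0,0,-0.43,0,0,0,1],[0,0,-0.62,0,0,0,1],[0,0,-0.8,0,0,0,1]],
  ],
)

```text
time_s: 42.55
ee_pos: [0.5159, 0.1314, 0.1489]
tcp_rot: [180.0, 0.1, -175.4]
contact_force: [-0.8, -0.5, 0.7]
finger_gap: 0.0856
gripper_force: 0.0
```

```bash
python3 - <<'E'
from h import *
s=manip.get_image("scene")[:,:,::-1]; cv2.imwrite("pics/s7.png",s)
for r in list(range(176,187,1))+list(range(189,216,4)): print(r,(s[r,312:348].astype(int).sum(1)//3).tolist())
go(W(K,(-52,0,0))+[0,0.0003,.15],174.8)
E
```

```text
176 [47, 45, 44, 44, 43, 46, 46, 44, 46, 44, 45, 45, 46, 45, 46, 45, 47, 46, 44, 79, 183, 222, 113, 134, 87, 135, 119, 122, 122, 124, 126, 128, 133, 138, 144, 158]
177 [46, 45, 45, 46, 45, 43, 45, 46, 45, 45, 46, 45, 45, 46, 46, 45, 57, 119, 199, 252, 254, 254, 253, 252, 224, 130, 124, 136, 119, 120, 124, 124, 127, 130, 131, 139]
178 [45, 45, 46, 46, 45, 46, 48, 45, 45, 44, 45, 44, 46, 46, 79, 199, 252, 253, 254, 255, 255, 255, 255, 255, 254, 253, 252, 229, 103, 138, 120, 122, 123, 126, 130, 129]
179 [45, 45, 45, 43, 45, 46, 47, 44, 47, 45, 44, 79, 172, 198, 253, 254, 255, 255, 255, 255, 255, 255, 255, 255, 255, 252, 251, 219, 167, 123, 85, 119, 121, 122, 123, 126]
180 [46, 45, 45, 46, 44, 45, 47, 47, 45, 80, 198, 253, 254, 254, 255, 255, 255, 255, 255, 255, 255, 255, 255, 252, 240, 223, 221, 197, 192, 139, 49, 89, 136, 119, 122, 123]
181 [45, 45, 44, 61, 114, 130, 139, 92, 158, 253, 254, 255, 255, 255, 255, 255, 255, 255, 255, 255, 252, 252, 241, 220, 197, 197, 199, 198, 193, 150, 44, 56, 92, 86, 128, 120]
182 [75, 84, 120, 161, 129, 142, 177, 174, 244, 255, 255, 255, 255, 255, 255,
[... 1622 characters left out ...]
1, 200, 197, 194, 173, 127, 126, 123, 126, 126, 129, 138, 136, 131, 127, 127, 131, 139, 137, 125, 127, 127, 134]
209 [203, 202, 203, 199, 181, 191, 204, 208, 212, 213, 213, 209, 214, 211, 200, 196, 192, 143, 126, 125, 128, 126, 126, 125, 126, 138, 136, 130, 126, 127, 132, 138, 134, 126, 127, 127]
213 [202, 202, 202, 195, 152, 127, 126, 127, 128, 127, 127, 127, 142, 132, 179, 195, 174, 126, 126, 126, 126, 125, 126, 127, 126, 128, 137, 138, 131, 126, 126, 129, 137, 136, 127, 126]
t 42.6 pos [0.5172 0.1316 0.1525] rot [ 179.9111    0.3836 -175.3496] F [ 0.6991 -0.4075  4.3193] gap 0.08525460483533893
target [0.4099 0.3185 0.15  ] shift mm [ 91.8438 194.9608   2.2086] turn [0.1216 0.375  9.8507]
```

All three plates are down, flush and level. Now the wedge.

>>> step_arm(
  motion=[
    [[0.03,0.06,0,0,0,0.02,1],[0.08,0.15,0,0,0,0.05,1],[0.13,0.25,0,0,0,0.09,1],[0.18,0.36,0,0,0,0.13,1],[0.23,0.47,0,0,0,0.17,1],[0.28,0.58,0,0,0,0.21,1],[0.34,0.69,0,0,0,0.25,1],[0.4,0.8,0,0,0,0.29,1],[0.45,0.9,0,0,0,0.32,1],[0.5,1,0,0,0,0.33,1]],
  ],
)

```text
time_s: 43.6
ee_pos: [0.4568, 0.2275, 0.146]
tcp_rot: [-180.0, -0.0, 174.7]
contact_force: [1.1, 0.8, 0.2]
finger_gap: 0.0857
gripper_force: 0.0
```

>>> step_arm(
  motion=[
    [[0.06,0.1,0,0,0,0,1],[0.12,0.2,0,0,0,0,1],[0.19,0.31,0,0,0,0,1],[0.26,0.42,0,0,0,0,1],[0.33,0.53,0,0,0,0,1],[0.4,0.64,0,0,0,0,1],[0.47,0.74,0,0,0,0,1],[0.53,0.82,0,0,0,0,1],[0.56,0.87,0,0,0,0,1],[0.56,0.87,0,0,0,0,1]],
  ],
)

```text
time_s: 44.6
ee_pos: [0.4095, 0.3193, 0.1463]
tcp_rot: [180.0, -0.0, 174.8]
contact_force: [0.3, -0.3, -0.3]
finger_gap: 0.0857
gripper_force: 0.0
```

```bash
python3 - <<'E'
from h import *
go(W(K,(-52,0,0))+[0,0.0003,.094],174.8)
E
```

```text
t 44.6 pos [0.4095 0.3193 0.1463] rot [179.9996  -0.0065 174.782 ] F [ 0.2766 -0.2715 -0.3316] gap 0.08571519120388539
target [0.4099 0.3185 0.094 ] shift mm [-0.5081 -0.7246 52.2853] turn [ 0.0004 -0.0065 -0.018 ]
```

>>> step_arm(
  motion=[
    [[0,-0.007,0.06,0,0,0,0.65],[0,-0.007,0.16,0,0,0,0.65],[0,-0.007,0.28,0,0,0,0.65],[0,-0.007,0.4,0,0,0,0.65],[0,-0.007,0.48,0,0,0,0.65],[0,-0.007,0.52,0,0,0,0.65],[0,-0.007,0.52,0,0,0,0.65],[0,-0.007,0.52,0,0,0,0.5],[0,-0.007,0.52,0,0,0,0.3],[0,-0.007,0.52,0,0,0,0.2]],
  ],
  force=60,
)

```text
time_s: 45.6
ee_pos: [0.41, 0.3184, 0.0951]
tcp_rot: [179.9, 0.0, 174.7]
contact_force: [0.1, -0.5, 1.5]
finger_gap: 0.035
gripper_force: 59.8
```

>>> step_arm(
  motion=[
    [[0,0,0,0,0,0,0.2],[0,0,0,0,0,0,0.2],[0,0,0,0,0,0,0.2],[0,0,-0.03,0,0,0,0.2],[0,0,-0.1,0,0,0,0.2],[0,0,-0.22,0,0,0,0.2],[0,0,-0.36,0,0,0,0.2],[0,0,-0.5,0,0,0,0.2],[0,0,-0.65,0,0,0,0.2],[0,0,-0.8,0,0,0,0.2]],
  ],
  force=60,
)

```text
time_s: 46.6
ee_pos: [0.4098, 0.3181, 0.176]
tcp_rot: [180.0, 0.0, 174.7]
contact_force: [-0.7, -1.2, -1.7]
finger_gap: 0.0352
gripper_force: 59.9
```

```bash
python3 - <<'E'
from h import *
# wedge own rear face at grip: TCP own -52 -> rear = TCP+9 ; want rear face at stack front(-33) -1.5
d=np.array([.5408,.1330,0])-W(C,(-13,0,0))*[1,1,0]; print("robot-frame offset",d)
go(W(C,(-33-3-9,0,0))+[d[0],d[1],.218],184.65)
E
```

```text
robot-frame offset [ 0.0025 -0.0002  0.    ]
t 46.6 pos [0.4098 0.3181 0.176 ] rot [179.9552   0.0186 174.7396] F [-0.6937 -1.2442 -1.7058] gap 0.035199854292211126
target [0.5089 0.1304 0.218 ] shift mm [-115.9123 -177.8201  -42.0556] turn [ 0.0431  0.0224 -9.9104]
```

>>> step_arm(
  motion=[
    [[-0.03,-0.03,-0.06,0,0,0,0.2],[-0.09,-0.1,-0.13,0,0,-0.03,0.2],[-0.16,-0.18,-0.2,0,0,-0.07,0.2],[-0.24,-0.27,-0.27,0,0,-0.11,0.2],[-0.32,-0.36,-0.34,0,0,-0.15,0.2],[-0.4,-0.46,-0.39,0,0,-0.19,0.2],[-0.49,-0.56,-0.42,0,0,-0.23,0.2],[-0.58,-0.66,-0.42,0,0,-0.27,0.2],[-0.67,-0.76,-0.42,0,0,-0.31,0.2],[-0.75,-0.85,-0.42,0,0,-0.33,0.2]],
  ],
)

```text
time_s: 47.6
ee_pos: [0.477, 0.2257, 0.2163]
tcp_rot: [-180.0, -0.0, -175.3]
contact_force: [-0.2, -0.0, -1.7]
finger_gap: 0.0355
gripper_force: 59.8
```

>>> step_arm(
  motion=[
    [[-0.03,-0.1,0,0,0,0,0.2],[-0.06,-0.22,0,0,0,0,0.2],[-0.09,-0.36,0,0,0,0,0.2],[-0.13,-0.5,0,0,0,0,0.2],[-0.17,-0.64,0,0,0,0,0.2],[-0.2,-0.77,0,0,0,0,0.2],[-0.23,-0.88,0,0,0,0,0.2],[-0.243,-0.95,0,0,0,0,0.2],[-0.243,-0.98,0,0,0,0,0.2],[-0.243,-0.98,0,0,0,0,0.2]],
  ],
)

```text
time_s: 48.6
ee_pos: [0.5088, 0.1305, 0.2163]
tcp_rot: [180.0, -0.0, -175.4]
contact_force: [-0.1, 0.4, -1.6]
finger_gap: 0.0351
gripper_force: 59.8
```

```bash
python3 - <<'E'
from h import *
s=manip.get_image("scene")[:,:,::-1]; cv2.imwrite("pics/s8.png",s)
for r in range(156,182,2): print(r,(s[r,318:356].astype(int).sum(1)//3).tolist())
go(W(C,(-45,0,0))+[.0025,-.0002,.19],184.65)
st=manip.read_state();T=R.from_euler('xyz',st["tcp_rot"],degrees=True)
off=np.array([0.8,1.0])
for n,p in(("low rear+y",(-9,30,87)),("low front+y",(-2,30,87)),("rear +y 40up",(-9,30,47)),("front -y",(-2,-30,87))): print(n,proj("scene",T.apply(np.array(p)/1000)+st["ee_pos"]))
for p in((-33,30,96),(-9,30,60),(-33,-30,96),(-46.25,25,80),(-46.25,-25,80)): print(p,proj("scene",W(C,p)+[.0025,0,0]))
E
```

```text
156 [180, 186, 187, 183, 184, 185, 185, 186, 190, 194, 211, 211, 211, 209, 196, 195, 194, 195, 194, 193, 192, 192, 193, 193, 194, 194, 194, 192, 193, 199, 198, 198, 198, 195, 197, 197, 198, 199]
158 [160, 178, 178, 177, 180, 185, 181, 176, 182, 184, 211, 213, 213, 208, 194, 192, 193, 194, 194, 194, 194, 195, 194, 192, 194, 194, 194, 190, 174, 199, 200, 198, 198, 196, 196, 195, 197, 197]
160 [148, 149, 145, 165, 179, 178, 177, 175, 181, 191, 212, 211, 211, 206, 193, 192, 194, 194, 193, 193, 194, 193, 194, 193, 193, 193, 193, 193, 186, 195, 197, 197, 198, 197, 196, 197, 196, 195]
162 [133, 137, 141, 142, 151, 151, 163, 179, 178, 185, 212, 211, 209, 202, 193, 192, 194, 194, 194, 194, 193, 193, 194, 193, 194, 194, 193, 194, 196, 195, 194, 196, 197, 195, 197, 195, 197, 196]
164 [131, 132, 133, 132, 133, 137, 141, 150, 161, 173, 212, 212, 211, 197, 193, 194, 193, 193, 192, 195, 194, 193, 192, 194, 193, 193, 191, 173, 197, 194, 194, 193, 195, 196, 195, 195, 194, 195]
166 [84, 124, 122, 122, 126, 130, 132, 134, 133, 153, 212, 210, 209, 194, 192, 194, 194, 193, 195, 194, 193, 194, 194, 194, 1
[... 1193 characters left out ...]
45, 45, 79, 198, 253, 254, 254, 255, 255, 255, 255, 255, 255, 255, 255, 254, 252, 240, 223, 221, 197, 192, 140, 51, 90, 136, 118, 119, 121, 124, 127, 127, 126, 129, 138, 151, 166]
t 48.65 pos [0.5087 0.1308 0.2163] rot [ 179.9874   -0.0027 -175.3697] F [-0.6093 -0.4354 -0.4929] gap 0.03521756237173826
target [0.5089 0.1305 0.19  ] shift mm [-0.1693 -0.3967 26.2852] turn [ 0.0126 -0.0026 -0.0197]
low rear+y [326.1531 173.9423]
low front+y [328.1952 174.6219]
rear +y 40up [326.3943 159.0211]
front -y [343.7245 168.7289]
(-33, 30, 96) [325.1006 185.73  ]
(-9, 30, 60) [318.183  196.0178]
(-33, -30, 96) [340.4725 179.6156]
(-46.25, 25, 80) [330.1252 192.3088]
(-46.25, -25, 80) [342.8704 187.0424]
```

Pixels agree with the plan: the wedge's rear edge is about 3 mm in front of the stack. I'll insert it, easing toward the stack as the slot narrows.

>>> step_arm(
  motion=[
    [[0,-0.003,0.04,0,0,0,0.2],[0,-0.003,0.1,0,0,0,0.2],[0,-0.003,0.16,0,0,0,0.2],[0,-0.003,0.23,0,0,0,0.2],[0,-0.003,0.3,0,0,0,0.2],[-0.001,-0.003,0.37,0,0,0,0.2],[-0.002,-0.003,0.44,0,0,0,0.2],[-0.004,-0.003,0.5,0,0,0,0.2],[-0.006,-0.003,0.56,0,0,0,0.2],[-0.006,-0.003,0.56,0,0,0,0.2]],
  ],
)

```text
time_s: 49.65
ee_pos: [0.509, 0.1304, 0.1592]
tcp_rot: [-180.0, -0.1, -175.4]
contact_force: [0.8, 0.7, -0.7]
finger_gap: 0.035
gripper_force: 59.8
```

>>> step_arm(
  motion=[
    [[-0.001,0,0.03,0,0,0,0.2],[-0.003,0,0.07,0,0,0,0.2],[-0.005,0,0.11,0,0,0,0.2],[-0.007,0,0.15,0,0,0,0.2],[-0.009,0,0.19,0,0,0,0.2],[-0.011,0,0.22,0,0,0,0.2],[-0.013,0,0.25,0,0,0,0.2],[-0.014,0,0.28,0,0,0,0.2],[-0.015,0,0.3,0,0,0,0.2],[-0.015,0,0.3,0,0,0,0.2]],
  ],
)

```text
time_s: 50.65
ee_pos: [0.5107, 0.1306, 0.1299]
tcp_rot: [-180.0, -0.0, -175.4]
contact_force: [0.8, -0.8, -1.3]
finger_gap: 0.0351
gripper_force: 59.8
```

>>> step_arm(
  motion=[
    [[-0.001,0,0.02,0,0,0,0.2],[-0.002,0,0.04,0,0,0,0.2],[-0.003,0,0.05,0,0,0,0.2],[-0.004,0,0.06,0,0,0,0.2],[-0.005,0,0.07,0,0,0,0.2],[-0.006,0,0.08,0,0,0,0.2],[-0.007,0,0.09,0,0,0,0.2],[-0.007,0,0.1,0,0,0,0.2],[-0.007,0,0.1,0,0,0,0.2],[-0.007,0,0.1,0,0,0,0.2]],
  ],
)

```text
time_s: 51.65
ee_pos: [0.5119, 0.1307, 0.1209]
tcp_rot: [180.0, 0.1, -175.4]
contact_force: [-0.0, -0.8, 5.0]
finger_gap: 0.0354
gripper_force: 60.6
```

>>> step_arm(
  motion=[
    [[0,0,0.003,0,0,0,0.2],[0,0,0.006,0,0,0,0.2],[0,0,0.009,0,0,0,0.2],[0,0,0.012,0,0,0,0.2],[0,0,0.015,0,0,0,0.2],[0,0,0.018,0,0,0,0.2],[0,0,0.021,0,0,0,0.2],[0,0,0.024,0,0,0,0.2],[0,0,0.024,0,0,0,0.2],[0,0,0.024,0,0,0,0.2]],
  ],
)

```text
time_s: 52.65
ee_pos: [0.5122, 0.1307, 0.1196]
tcp_rot: [180.0, 0.1, -175.4]
contact_force: [-1.2, -0.8, 10.0]
finger_gap: 0.0354
gripper_force: 61.2
```

>>> step_arm(
  motion=[
    [[0,0,0.003,0,0,0,0.2],[0,0,0.006,0,0,0,0.2],[0,0,0.009,0,0,0,0.2],[0,0,0.012,0,0,0,0.2],[0,0,0.015,0,0,0,0.2],[0,0,0.018,0,0,0,0.2],[0,0,0.018,0,0,0,0.2],[0,0,0.018,0,0,0,0.2],[0,0,0.018,0,0,0,0.2],[0,0,0.018,0,0,0,0.2]],
  ],
)

```text
time_s: 53.65
ee_pos: [0.5125, 0.1307, 0.1187]
tcp_rot: [180.0, 0.2, -175.4]
contact_force: [-0.4, -0.5, 13.2]
finger_gap: 0.0351
gripper_force: 61.7
```

```bash
python3 - <<'E'
from h import *
s=manip.get_image("scene")[:,:,::-1]; cv2.imwrite("pics/s9.png",s)
for r in list(range(172,186,2))+list(range(188,218,3)): print(r,(s[r,308:350].astype(int).sum(1)//3).tolist())
go(np.zeros(3),184.65)
E
```

```text
172 [44, 45, 43, 45, 45, 46, 43, 43, 45, 47, 45, 46, 44, 48, 46, 46, 47, 50, 52, 50, 54, 51, 62, 122, 168, 157, 140, 199, 198, 197, 198, 197, 198, 196, 197, 201, 164, 184, 183, 174, 182, 187]
174 [44, 46, 44, 46, 46, 45, 44, 48, 47, 45, 44, 46, 45, 43, 46, 45, 45, 48, 53, 57, 56, 54, 64, 120, 170, 162, 175, 199, 197, 196, 197, 198, 196, 195, 191, 164, 151, 175, 178, 179, 177, 178]
176 [46, 45, 45, 47, 46, 44, 45, 46, 46, 45, 45, 46, 43, 44, 46, 45, 46, 57, 108, 145, 117, 75, 102, 140, 169, 162, 174, 197, 197, 197, 197, 196, 197, 196, 202, 240, 254, 247, 230, 159, 170, 174]
178 [124, 127, 138, 46, 47, 43, 45, 45, 45, 45, 47, 44, 45, 46, 46, 45, 44, 45, 79, 202, 252, 247, 231, 179, 181, 189, 198, 198, 197, 196, 198, 203, 205, 237, 218, 190, 194, 190, 165, 128, 132, 139]
180 [192, 136, 164, 143, 46, 44, 45, 46, 45, 44, 45, 43, 44, 79, 198, 253, 254, 254, 254, 254, 255, 255, 254, 254, 253, 249, 227, 199, 217, 219, 190, 194, 194, 193, 194, 194, 194, 187, 131, 124, 125, 128]
182 [189, 199, 163, 155, 76, 84, 120, 160, 129, 142, 177, 179, 247, 255, 255, 255, 255, 255, 253, 214, 223, 225, 240
[... 1944 characters left out ...]
, 136, 131, 126, 126, 132, 139, 137, 126, 128, 128, 135, 133]
212 [188, 139, 125, 124, 121, 119, 125, 127, 126, 126, 128, 126, 122, 134, 152, 161, 186, 168, 186, 195, 180, 127, 125, 124, 126, 125, 127, 126, 127, 129, 138, 137, 129, 126, 127, 133, 138, 134, 125, 126, 128, 138]
215 [192, 209, 201, 192, 190, 197, 203, 190, 157, 133, 129, 125, 124, 126, 125, 125, 126, 128, 179, 195, 164, 126, 126, 126, 127, 125, 126, 128, 128, 129, 132, 139, 135, 128, 126, 127, 135, 138, 131, 126, 127, 129]
t 53.7 pos [0.5125 0.1307 0.1187] rot [ 179.9804    0.1858 -175.3703] F [-2.0006 -0.7006 12.2575] gap 0.03508632694821336
target [0. 0. 0.] shift mm [521.771  -88.9618 116.961 ] turn [ 0.0195  0.1858 -0.0202]
```

>>> step_arm(
  motion=[
    [[0,0,0.003,0,0,0,0.2],[0,0,0.006,0,0,0,0.2],[0,0,0.009,0,0,0,0.2],[0,0,0.012,0,0,0,0.2],[0,0,0.014,0,0,0,0.2],[0,0,0.014,0,0,0,0.2],[0,0,0.014,0,0,0,0.2],[0,0,0.014,0,0,0,0.2],[0,0,0.014,0,0,0,0.2],[0,0,0.014,0,0,0,0.2]],
  ],
)

```text
time_s: 54.7
ee_pos: [0.5128, 0.1308, 0.1175]
tcp_rot: [180.0, 0.2, -175.4]
contact_force: [-0.6, -0.7, 12.3]
finger_gap: 0.0347
gripper_force: 61.4
```

>>> step_arm(
  motion=[
    [[0,0,0.004,0,0,0,0.2],[0,0,0.008,0,0,0,0.2],[0,0,0.012,0,0,0,0.2],[0,0,0.016,0,0,0,0.2],[0,0,0.02,0,0,0,0.2],[0,0,0.02,0,0,0,0.2],[0,0,0.02,0,0,0,0.2],[0,0,0.02,0,0,0,0.2],[0,0,0.02,0,0,0,0.2],[0,0,0.02,0,0,0,0.2]],
  ],
)

```text
time_s: 55.7
ee_pos: [0.513, 0.1307, 0.1168]
tcp_rot: [180.0, 0.3, -175.3]
contact_force: [-4.5, -0.5, 18.1]
finger_gap: 0.0349
gripper_force: 62.6
```

```bash
python3 - <<'E'
from h import *
a=cv2.imread("pics/scene0.png").astype(int);b=manip.get_image("scene")[:,:,::-1].astype(int)
d=np.abs(a-b).max(2)>40
for n,(x0,y0,x1,y1) in dict(tube=(248,180,268,232),tub=(355,200,390,222),packs=(294,176,316,200),turq=(205,245,250,282),pink=(95,290,165,320)).items(): print(n,d[y0:y1,x0:x1].mean().round(3))
go(np.zeros(3),184.65)
manip.get_image("top"); s=manip.read_state(); print(s["ee_pos"],s["contact_force"],s["gripper_force"])
E
```

```text
tube 0.0
tub 0.0
packs 0.0
turq 0.0
pink 0.0
t 55.75 pos [0.513  0.1307 0.1168] rot [ 179.9896    0.2898 -175.3456] F [-3.8491 -0.8416 17.5763] gap 0.035269859259541146
target [0. 0. 0.] shift mm [522.4905 -88.6287 114.1688] turn [0.0104 0.2898 0.0044]
[0.513  0.1307 0.1168] [-4.202  -0.0172 18.1633] 62.56365895271301
```

The wedge is holding steady under about 18 N, with its lower edge about 20 mm above the floor as expected. None of the checked bystander areas changed in the camera image.

```bash
python3 -c "
from station import manip
print(manip.job_done())"
```

```text
the job is handed in; nothing more can be done
None
```

The job is handed in at about 56 s: three filler plates stand in front of the glass (one cassette), and the gripper is still pressing the wedge down at about 18 N. The wedge is jammed about 20 mm above the chamber floor. While I set plate 2, the pads also caught plate 1, briefly lifting it and pulling it about 3 mm off the glass. I pushed the stack back with plate 3, and the camera then showed the plates upright and flush; the other things on the bench that I checked had not moved.

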